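# Hang a slide carrier between its neighbours on the sprung rinsing rail

### The arm

A 6-joint arm with a two-finger parallel gripper is mounted at the origin on the work surface. World frame = base frame: x ahead of the robot, y to its left, z up, the work surface at z = 0. Lengths are in m, angles in rad, forces in N, time in s.
With the tool pointing down it reaches from about 0.3 to 0.775 m from the base axis. Payload 14.6 kg.
Tool frame: the origin (TCP) lies on the front face of the gripper's body, between the roots of the fingers; the fingertips stand 97 mm ahead of it and the grasp point (between the pads) lies 78 mm ahead of it; z points along the fingers, y is the direction in which the jaws open and shut (so a half turn about z gives the same grasp; the last joint's range is limited). The gripper opens to 94 mm and grips with 3 to 60 N. Pads are 16 mm wide; open, the fingers measure 119 mm over their backs; the gripper's body (75 mm by 177 mm) begins 78 mm behind the grasp point.
Start: joints at [-1.347, 0.3, 1.521, -0, 1.321, -0.067], TCP at [0.158, -0.527, 0.303] pointing down, gripper open.
Joint ranges: [-3.03, 3.03], [-0.79, 2.21], [0.23, 2.52], [-1.04, 4.18], [0, 3.07], [-2.55, 2.55]. Speed limits (rad/s): [2.22, 2.22, 2.57, 3.14, 3.14, 3.14].

### API

Orientations are given as [roll, pitch, yaw] about the fixed x, y, z axes, in that order (R = Rz(yaw) Ry(pitch) Rx(roll)).
In Python, from station import ctrl gives the robot as it stands. The module is installed in compiled form; this text tells all that it offers.
- The arm moves only by the shell command python3 -m pendant 'ROWS' [FORCE]. ROWS is JSON, a list of rows, each an object of numbers: "rx", "ry", "rz": the turn, a rotation vector about the tool's x, y, z each as a share of 4 degrees, from -1 to 1; "tx", "ty", "tz": the shift along the tool's x, y, z each as a share of 0.04 m, from -1 to 1; "grip": the gripper command: -1 is fully open, 1 is shut, values between are in proportion. A call has 1 to 8 rows; each row shifts and turns the pose as measured when the row begins, along the tool's axes as they then stand; what a row does not reach is not made up. A row lasts 1/12 s, in which the tool goes at most 41.7 mm and 7.16 degrees, less where a joint would pass 70% of its speed; a pose out of reach is approached as far as the arm can. A call with a number of a shift or a turn outside -1 to 1 is refused whole. A call with a gripper value outside its range is refused whole. The fingers move at their own pace and stop on an object; FORCE is the grip in N (left out, the last holds). Time passes only in rows, so rows that do not move let the fingers close. It gives the time, the measured TCP pose, the force and the opening at its end, in the units of the state.
- ctrl.get_obs(): the state, without advancing time (a new reading comes with each control period).
- ctrl.camera(name): name is "scene" or "top" or "wrist"; returns a dict with "pixels" (420x560x3 uint8, blue, green, red), "fx", "fy", "cx", "cy" (pixels), "world_from_camera" (4x4, takes a point from camera to world coordinates). Camera axes: x right, y up, looking along -z (the intrinsics and any distortion apply to the point x, -y, -z); pixel columns grow to the right and rows downward; lengths in m; the calibration is good to about 2 mm. A picture is of the moment at which its call begins. There is no depth.
- ctrl.hand_in(): hands the job in, once; it reports no verdict.
The state is a dict: "time_s": time; "qpos": joint angles; "joint_vel": joint speeds; "tau": joint torques, N m; "ee_pos": TCP position; "eef_rot": TCP orientation; "force": force on the tool from outside, world axes, zero at the start; "moment": the same for the moment, N m; "grip_width": finger opening in m.
Only numpy, scipy, OpenCV 4.12 (cv2) and the standard library are available. Lean on these libraries where they do the work, as an engineer would, in place of code of your own. Each camera call takes 0.05 s, during which the arm holds its last target.

### The job

Take the green-tabbed slide carrier out of its blue dock and hang it by its hook on the rail between the two grey-tabbed carriers, gently and without shoving or shifting them or the dish. The hook must drop into the notch of the orange-humped spring saddle, which is clamped somewhere in the gap, a little high or low, and has to be found by feel: never force the hook down where it lands on a hump. When it is in the notch, press the carrier down gently against the spring (8 to 10 N, about 2 mm; pressing over 15 N anywhere on the rail damages it) and hold that for half a second to be sure it is home, then let go and leave it hanging still.

Things in the scene. Friction and masses are not known exactly. Their poses are not given: they have to be found in the camera images.
- carrier_grip (a point): Centre of the carrier's green grip tab: 10 mm thick (x), 20 wide (y), 40 tall (z); 22 mm of tab below this point, 18 above. z up; y runs along the rail once hung. Pinch it along x, fingers before and behind: between the neighbours there is no finger room in y. The point is 168 mm above the carrier's underside; the frame's centre line is 16 mm farther in +x.
- carrier_hook (a point): Middle of the underside of the hook's flat crest (6 mm thick), which rests on the rail; 6 mm in -x and 38 mm below carrier_grip, same axes. The hook is an upside-down U, 12 mm wide (y), gap 12 mm (x, this point mid-gap): stem on the +x side, tip on the -x side reaching about 25 mm down, its end flared outward.
- carrier: Green-tabbed slide carrier, 186 mm tall, 0.17-0.29 kg: white frame 32 (x) x 34 (y) x 84 mm (z) with glass slides, hook and tab on top. Origin: centre of its underside; axes as carrier_grip. Starts upright in a blue dock (walls 18 mm high around it, 2 mm play) on a fixed steel drip tray; lift straight up 30 mm or more to clear.
- rail_seat (a point): Middle of the rail, half-way between the neighbours' hooks, at the level on which these rest, 175 mm over the bench. The rail is a metal plate on edge, 6 mm thick (x), along y; z up. Carriers hang on its +x side, hook tips on the -x side, their axes parallel to these. The free gap between the neighbours' frames is 60 mm.
- rail: Rail stand, fixed; origin on the bench under rail_seat, same axes. In the gap stands a spring saddle 6 mm thick, 50 long (y): 15 mm wide notch in its middle between orange humps 17.5 mm long, 14 mm above the notch floor. The floor's middle is clamped anywhere within 10 mm in y and 4.5 mm in height of rail_seat, not measured. Springs: 1 mm per 5 N, 6 mm at most.
- left_grip (a point): Bystander: grip point of the left neighbour, a carrier like the green-tabbed one but with a grey tab, hanging loose by its hook on the rail, hook centre 47 mm to +y of rail_seat. Same point and axes as carrier_grip. It may lean a few degrees as it hangs.
- right_grip (a point): Bystander: grip point of the right neighbour, a carrier like the green-tabbed one but with a grey tab, hanging loose by its hook on the rail, hook centre 47 mm to -y of rail_seat. Same point and axes as carrier_grip. It may lean a few degrees as it hangs.
- left: The whole left neighbour; origin at the centre of its frame's underside, about 45 mm over the bench.
- right: The whole right neighbour; origin likewise.
- dish_center (a point): Bystander: centre of a closed culture dish (white lid, amber side), 60 mm across, 14 mm high, lying on the drip tray about 100 mm in +x of the carrier's dock.
There are look-alikes about, which are no part of the job. What is shaped like the carrier but purple is not meant.

How it is judged:
On the way, in this order (a step that is already met when the one before it is completed fails the run):
1. the carrier is lifted out of its dock (height (world z) of carrier above 0.035 m), for 0.1 s.
2. the hook, in the notch, is pressed down on the sprung saddle with more than 6 N (contact force between carrier and rail above 6 N and z of carrier_hook in the frame of rail_seat below 0.005 m and y of carrier_hook in the frame of rail_seat between -0.014 and 0.014 m), for 0.2 s.
At the end, for the whole second after the job is handed in: Carrier hangs still, hook in the notch: hook point within 8 mm (x), 14 mm (y) of rail_seat and 8 mm below to 6 mm above it, leaning and turned under 0.2 rad; neighbours within 12 mm of their start and leaning under 0.25 rad; dish within 15 mm of its place (x of carrier_hook in the frame of rail_seat between -0.008 and 0.008 m and y of carrier_hook in the frame of rail_seat between -0.014 and 0.014 m and z of carrier_hook in the frame of rail_seat between -0.008 and 0.006 m and angle between carrier's own z axis and vertical below 0.2 rad and angle between the x axis of carrier and the x axis of rail, either way round below 0.2 rad and linear speed of carrier below 0.02 m/s and distance of each of left_grip, right_grip from where it was at the start of the episode below 0.012 m and angle between each of left_grip, right_grip's own z axis and vertical below 0.25 rad and distance of dish_center from where it was at the start of the episode below 0.015 m); the robot touches nothing.
It fails at once if the carrier is forced on the rail or saddle with more than 15 N (contact force between carrier and rail above 15 N).
It fails at once if the left neighbour is shoved: more than 8 N from the carrier or 5 N from the fingers, or shifted more than 15 mm (contact force between carrier and left above 8 N or contact force between the fingers and left above 5 N or distance of left_grip from where it was at the start of the episode above 0.015 m).
It fails at once if the right neighbour is shoved: more than 8 N from the carrier or 5 N from the fingers, or shifted more than 15 mm (contact force between carrier and right above 8 N or contact force between the fingers and right above 5 N or distance of right_grip from where it was at the start of the episode above 0.015 m).
It fails at once if the dish is pushed more than 15 mm from its place (distance of dish_center from where it was at the start of the episode above 0.015 m).
It also fails if it takes over 70 s, if anything falls off the work surface, if the arm or the gripper's body presses on something with over 40 N, if the wrist force passes 120 N, or if a joint passes its speed limit or range.

## Working session

There is one attempt and no reset: what is moved stays moved. The work goes in short steps, Python scripts to look and compute and a shell command to move; the robot and the scene stay as the last step left them, time stands still between calls to the robot, and variables do not carry over. Pictures are saved under pics/ and viewed, and the job is handed in when it is done.

```bash
mkdir -p pics
python3 - <<'E'
from station import ctrl
import cv2
print(ctrl.get_obs())
for n in ["scene","top","wrist"]:
    c=ctrl.camera(n); cv2.imwrite(f"pics/{n}0.png",c["pixels"]); print(n,c["fx"],c["fy"],c["cx"],c["cy"],c["world_from_camera"],[k for k in c])
E
```

```text
{'time_s': 0.0, 'qpos': array([-1.34658593e+00,  3.00451971e-01,  1.52158074e+00,  1.97520739e-05,
        1.32068715e+00, -6.66191665e-02]), 'joint_vel': array([-4.33920096e-04,  3.16901637e-05,  1.11091539e-03, -9.08138743e-04,
        2.39638944e-04,  4.66105849e-05]), 'tau': array([ 4.31590797e-05, -5.31808662e+01, -3.52734590e+01,  7.08745932e-02,
        2.44126737e-02, -7.24643428e-05]), 'ee_pos': array([ 0.15766779, -0.52676011,  0.3020969 ]), 'eef_rot': array([-3.14046921e+00, -9.41281244e-05,  2.90824609e-01]), 'force': array([ 0.16606738, -0.63885471,  0.27963718]), 'moment': array([ 0.01401738, -0.04828814, -0.0561826 ]), 'grip_width': 0.09374405781965996}
scene 443.5611303651298 443.5611303651298 281.7872744114424 212.0932358718684 [[ 0.55887371 -0.66339683  0.49755886  0.92662371]
 [ 0.82921676  0.44148299 -0.34277155 -0.28491485]
 [ 0.00772979  0.60415016  0.79683301  0.85087094]
 [ 0.          0.          0.          1.        ]] ['pixels', 'fx', 'fy', 'cx', 'cy', 'world_from_camera']
top 380.42598224369004 380.42598224369004 278.62622467535044 206.84733709805013 [[ 0.01616569  0.99245356 -0.12155081  0.385775  ]
 [-0.99985011  0.01529171 -0.00811971  0.01378749]
 [-0.00619972  0.12166386  0.992552    0.97684456]
 [ 0.          0.          0.          1.        ]] ['pixels', 'fx', 'fy', 'cx', 'cy', 'world_from_camera']
wrist 305.58251713340155 305.58251713340155 277.7338604478264 210.75414512251652 [[ 2.86335111e-01  9.21022074e-01  2.64065417e-01  2.35613167e-01]
 [-9.58129236e-01  2.75462874e-01  7.81573504e-02 -5.04122891e-01]
 [-7.55573776e-04 -2.75387990e-01  9.61332869e-01  3.83840043e-01]
 [ 0.00000000e+00  0.00000000e+00  0.00000000e+00  1.00000000e+00]] ['pixels', 'fx', 'fy', 'cx', 'cy', 'world_from_camera']
```

View pics/scene0.png

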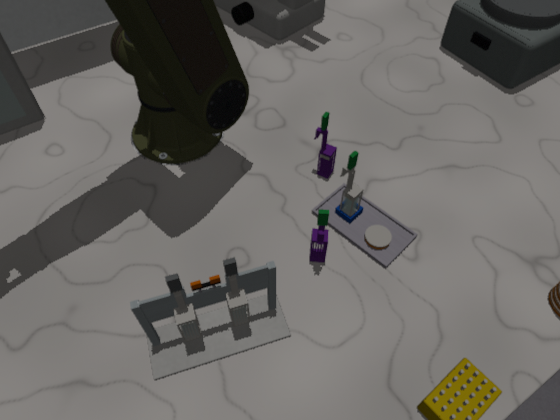

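View pics/top0.png

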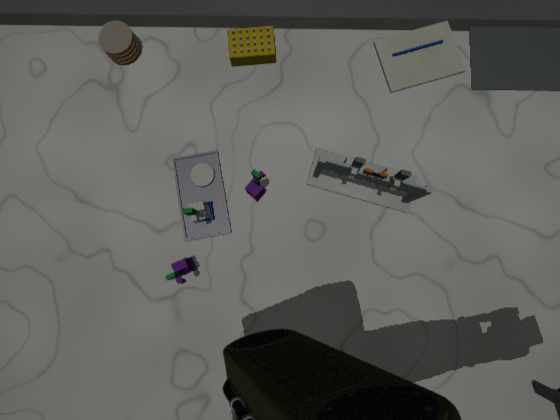

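View pics/wrist0.png

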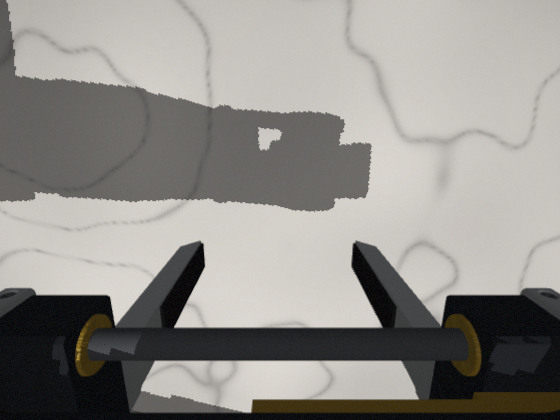

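Run:
```python
import cv2,numpy as np
s=cv2.imread("pics/scene0.png");t=cv2.imread("pics/top0.png")
g=lambda b:np.clip((b/255.)**.6*255,0,255).astype('uint8')
def cr(i,x,y,w,h,k,n): cv2.imwrite(n,g(cv2.resize(i[y:y+h,x:x+w],None,fx=k,fy=k,interpolation=cv2.INTER_CUBIC)))
cr(s,125,235,180,145,4,"pics/s_rail.png")
cr(s,300,100,130,170,3.5,"pics/s_car.png")
cr(t,300,140,140,80,5.5,"pics/t_rail.png")
cr(t,155,145,130,145,4,"pics/t_car.png")
```

```text
(no output)
```

View pics/s_rail.png

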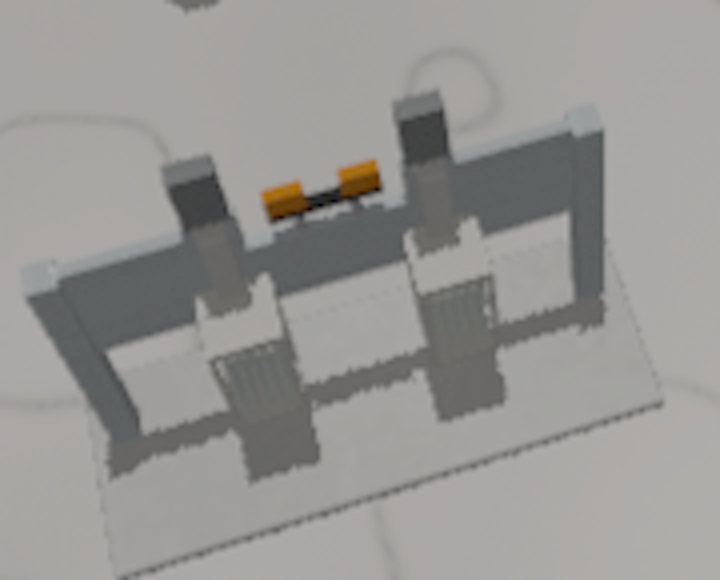

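View pics/s_car.png

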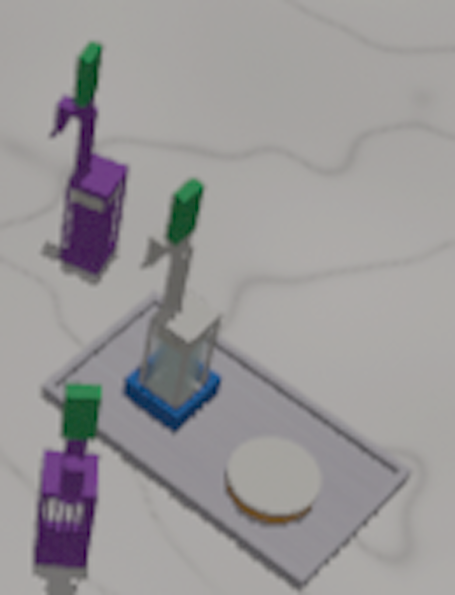

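View pics/t_rail.png

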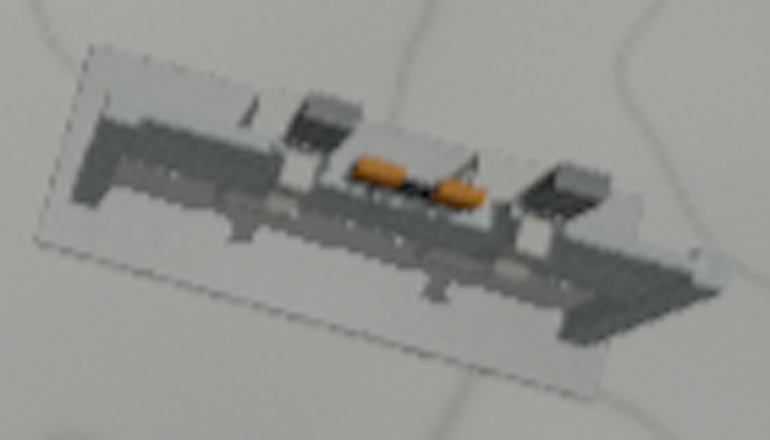

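View pics/t_car.png

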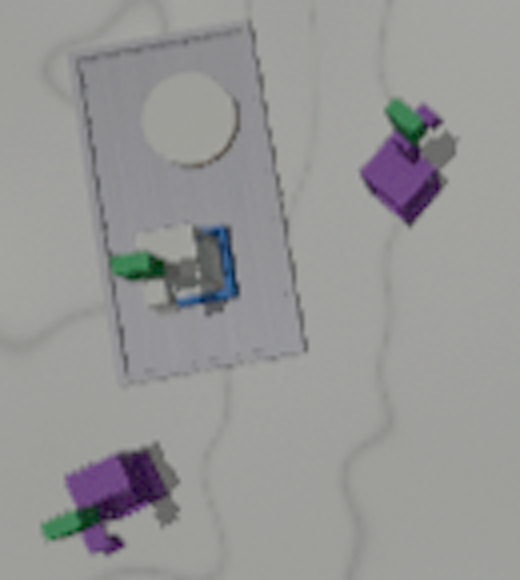

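```bash
cat > h.py <<'E'
import cv2,numpy as np
from station import ctrl
def ray(c,u,v):
    W=np.array(c["world_from_camera"]); d=np.array([(u-c["cx"])/c["fx"],-(v-c["cy"])/c["fy"],-1.0])
    d=W[:3,:3]@d; return W[:3,3],d/np.linalg.norm(d)
def tri(rs):
    A=np.zeros((3,3));b=np.zeros(3)
    for o,d in rs:
        P=np.eye(3)-np.outer(d,d);A+=P;b+=P@o
    p=np.linalg.solve(A,b); return p,[np.linalg.norm((np.eye(3)-np.outer(d,d))@(p-o))*1e3 for o,d in rs]
def onz(c,u,v,z):
    o,d=ray(c,u,v); return o+d*(z-o[2])/d[2]
def proj(c,p):
    W=np.array(c["world_from_camera"]); q=W[:3,:3].T@(np.array(p)-W[:3,3])
    return np.array([c["cx"]-c["fx"]*q[0]/q[2], c["cy"]+c["fy"]*q[1]/q[2]])
def blobs(img,lo,hi,amin=8):
    m=cv2.inRange(cv2.cvtColor(img,cv2.COLOR_BGR2HSV),np.array(lo),np.array(hi))
    n,l,s,c=cv2.connectedComponentsWithStats(m)
    return [(c[i].round(2).tolist(),s[i].tolist()) for i in range(1,n) if s[i][4]>=amin],m
E
python3 - <<'E'
from h import *
import pickle
cs={n:ctrl.camera(n) for n in("scene","top")}
for n,c in cs.items():
    i=c["pixels"]
    print(n,"green",blobs(i,(45,100,20),(80,255,255))[0])
    print(n,"orange",blobs(i,(8,150,60),(20,255,255))[0])
    print(n,"blue",blobs(i,(100,150,40),(125,255,255))[0])
    for u,v in ([(175,283),(231,267)] if n=="scene" else [(358,162),(403,176)]):
        print(n,u,v,cv2.cvtColor(i[v-4:v+5:2,u-4:u+5:4],cv2.COLOR_BGR2HSV).reshape(-1,3).tolist())
pickle.dump(cs,open("cs0.pkl","wb"))
E
```

```text
scene green [([324.76, 120.58], [322, 112, 7, 18, 90]), ([352.41, 159.73], [348, 151, 10, 19, 117]), ([322.77, 217.02], [318, 210, 11, 16, 150])]
scene orange [([214.08, 277.58], [210, 275, 10, 6, 36]), ([195.35, 282.94], [191, 280, 10, 6, 34])]
scene blue [([348.08, 214.02], [336, 206, 27, 17, 166])]
scene 175 283 [[90, 4, 66], [105, 12, 42], [15, 8, 67], [90, 9, 28], [0, 0, 27], [90, 20, 26], [120, 9, 29], [60, 9, 29], [90, 18, 28], [60, 9, 28], [90, 9, 27], [120, 9, 28], [90, 9, 28], [90, 9, 29], [90, 9, 28]]
scene 231 267 [[90, 4, 69], [105, 10, 51], [90, 9, 28], [75, 18, 29], [60, 9, 28], [150, 9, 28], [90, 9, 28], [0, 0, 28], [90, 9, 28], [0, 0, 28], [120, 9, 28], [90, 9, 28], [90, 9, 28], [90, 9, 28], [75, 18, 28]]
top green [([256.18, 174.84], [252, 170, 9, 11, 57]), ([188.97, 211.11], [183, 208, 13, 7, 70]), ([172.18, 275.4], [166, 272, 14, 8, 65])]
top orange [([368.5, 170.5], [365, 169, 8, 4, 22]), ([383.35, 174.54], [380, 172, 8, 6, 26])]
top blue [([417.27, 48.04], [393, 41, 50, 15, 105]), ([209.41, 212.86], [199, 202, 15, 20, 70])]
top 358 162 [[30, 10, 98], [83, 15, 68], [60, 3, 87], [40, 23, 34], [80, 12, 66], [78, 20, 65], [90, 12, 22], [75, 15, 35], [90, 8, 65], [70, 36, 21], [90, 21, 24], [110, 31, 25], [40, 22, 35], [90, 20, 25], [60, 8, 91]]
top 403 176 [[90, 12, 22], [75, 15, 66], [84, 20, 63], [75, 23, 22], [80, 16, 48], [80, 12, 64], [80, 35, 22], [50, 35, 22], [75, 35, 29], [70, 19, 40], [80, 38, 20], [40, 9, 87], [36, 15, 85], [81, 21, 85], [45, 10, 106]]
```

Run:
```python
from h import *
import pickle
cs=pickle.load(open("cs0.pkl","rb"));S,T=cs["scene"],cs["top"]
P={}
for n,a,b in [("grip",(352.41,159.73),(188.97,211.11)),("L",(230.25,267.25),(359.1,162.4)),("R",(174,284.25),(403.3,174.9)),("humpL",(214.08,277.58),(368.5,170.5)),("humpR",(195.35,282.94),(383.35,174.54))]:
    p,e=tri([ray(S,*a),ray(T,*b)]);P[n]=p;print(n,p.round(4),np.round(e,1))
d=P["L"]-P["R"];print("LR",np.linalg.norm(d),np.degrees(np.arctan2(-d[0],d[1])))
d=P["humpL"]-P["humpR"];print("hump",np.linalg.norm(d),np.degrees(np.arctan2(-d[0],d[1])))
# tray corners from top zoom (scale4, off155,145)
q=[onz(T,155+x/4,145+y/4,0.005)[:2] for x,y in [(75,55),(248,20),(305,350),(125,382)]]
print(np.round(q,4)); 
for i,j in[(3,0),(2,1)]:
    v=q[j]-q[i];print(np.degrees(np.arctan2(v[1],v[0])),np.linalg.norm(v))
print("dish",onz(T,155+190/4,145+118/4,0.018))
```

```text
grip [0.4714 0.2098 0.1729] [1.5 1.5]
L [ 0.5743 -0.1442  0.21  ] [0.2 0.2]
R [ 0.55   -0.235   0.2077] [0.1 0.1]
humpL [ 0.5629 -0.1703  0.1841] [1.3 1.3]
humpR [ 0.5546 -0.2014  0.1845] [1.3 1.3]
LR 0.09408028125180386 -14.995573477333814
hump 0.03222863028698258 -14.915945313507308
[[0.6274 0.2984]
 [0.6526 0.1859]
 [0.4369 0.1417]
 [0.4147 0.2559]]
11.309399097938574 0.21694337620619014
11.581890542411358 0.22016542320684654
dish [0.58390734 0.2185609  0.018     ]
```

```bash
python3 -m pendant '[{"tz":-1,"grip":-1},{"tz":-1,"grip":-1},{"tx":0.5,"rz":-0.5,"grip":-1},{"tx":0.95,"rz":-1,"grip":-1},{"tx":0.95,"rz":-1,"grip":-1},{"tx":0.95,"rz":-1,"grip":-1},{"tx":0.95,"rz":-1,"grip":-1},{"tx":0.95,"rz":-1,"grip":-1}]'
```

```text
$[0]: bad value
```

```bash
python3 -m pendant '[{"rx":0,"ry":0,"rz":0,"tx":0,"ty":0,"tz":-1,"grip":-1},{"rx":0,"ry":0,"rz":0,"tx":0,"ty":0,"tz":-1,"grip":-1},{"rx":0,"ry":0,"rz":-0.5,"tx":0.5,"ty":0,"tz":0,"grip":-1},{"rx":0,"ry":0,"rz":-1,"tx":0.95,"ty":0,"tz":0,"grip":-1},{"rx":0,"ry":0,"rz":-1,"tx":0.95,"ty":0,"tz":0,"grip":-1},{"rx":0,"ry":0,"rz":-1,"tx":0.95,"ty":0,"tz":0,"grip":-1}]'
```

```text
time_s: 0.75
ee_pos: [0.2805, -0.4781, 0.3852]
eef_rot: [-3.139, -0.001, 0.532]
force: [0.5, -1.0, -0.6]
grip_width: 0.0942
```

```bash
R='x'; python3 -m pendant '[{"rx":0,"ry":0,"rz":-0.9,"tx":1,"ty":0,"tz":0,"grip":-1},{"rx":0,"ry":0,"rz":-0.9,"tx":1,"ty":0,"tz":0,"grip":-1},{"rx":0,"ry":0,"rz":-0.9,"tx":1,"ty":0,"tz":0,"grip":-1},{"rx":0,"ry":0,"rz":-0.9,"tx":1,"ty":0,"tz":0,"grip":-1},{"rx":0,"ry":0,"rz":-0.9,"tx":1,"ty":0,"tz":0,"grip":-1},{"rx":0,"ry":0,"rz":-0.9,"tx":1,"ty":0,"tz":0,"grip":-1},{"rx":0,"ry":0,"rz":-0.9,"tx":1,"ty":0,"tz":0,"grip":-1},{"rx":0,"ry":0,"rz":-0.9,"tx":1,"ty":0,"tz":0,"grip":-1}]'
```

```text
time_s: 1.42
ee_pos: [0.5188, -0.2503, 0.3842]
eef_rot: [-3.138, -0.002, 1.059]
force: [0.3, -0.6, 0.4]
grip_width: 0.094
```

Run:
```python
from h import *
import pickle
c=ctrl.camera("wrist");pickle.dump(c,open("w1.pkl","wb"));i=c["pixels"]
cv2.imwrite("pics/w1.png",np.clip((i/255.)**.6*255,0,255).astype('uint8'))
print(blobs(i,(8,150,40),(20,255,255))[0])
```

```text
[([278.07, 110.32], [273, 100, 11, 22, 137]), ([286.56, 146.55], [282, 137, 10, 20, 130]), ([452.25, 317.12], [449, 316, 7, 3, 8]), ([467.88, 321.88], [466, 320, 5, 4, 8]), ([470.11, 332.67], [468, 330, 6, 6, 9]), ([89.36, 363.55], [87, 360, 6, 7, 11]), ([457.11, 365.67], [455, 363, 4, 7, 9]), ([94.55, 368.55], [94, 365, 3, 8, 11]), ([484.33, 393.8], [480, 392, 10, 6, 15]), ([533.52, 394.15], [527, 392, 16, 7, 27]), ([506.54, 397.77], [503, 394, 7, 8, 13]), ([517.09, 396.55], [514, 395, 6, 5, 11]), ([549.92, 398.17], [547, 396, 6, 6, 12]), ([460.62, 400.31], [458, 399, 7, 5, 13]), ([276.22, 402.11], [274, 401, 6, 4, 9]), ([308.56, 402.22], [306, 401, 5, 5, 9]), ([314.0, 403.0], [312, 401, 6, 6, 9]), ([380.27, 403.27], [376, 401, 9, 6, 15]), ([390.16, 406.48], [382, 401, 14, 10, 25]), ([437.25, 402.31], [434, 400, 8, 6, 16]), ([478.3, 403.1], [476, 401, 6, 6, 10]), ([498.25, 401.0], [496, 400, 5, 4, 8]), ([521.88, 402.12], [521, 400, 3, 5, 8]), ([296.75, 402.62], [294, 402, 6, 3, 8]), ([487.0, 404.88], [484, 402, 6, 7, 17]), ([408.2, 407.6], [407, 405, 4, 6, 10]), ([423.1, 406.2], [420, 405, 7, 4, 10]), ([429.73, 407.55], [427, 405, 6, 6, 11]), ([339.17, 408.5], [337, 406, 5, 6, 12]), ([482.33, 408.44], [480, 407, 6, 4, 9]), ([498.8, 406.9], [497, 406, 6, 4, 10])]
```

View pics/w1.png

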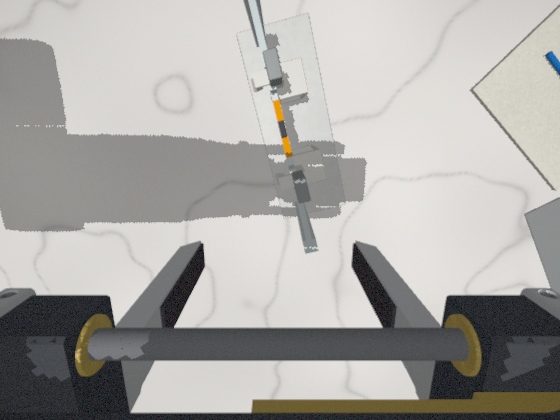

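```bash
python3 -m pendant '[{"rx":0,"ry":0,"rz":-1,"tx":1,"ty":0,"tz":0,"grip":-1},{"rx":0,"ry":0,"rz":-1,"tx":1,"ty":0,"tz":0,"grip":-1},{"rx":0,"ry":0,"rz":-1,"tx":1,"ty":0,"tz":0,"grip":-1},{"rx":0,"ry":0,"rz":-1,"tx":1,"ty":0,"tz":0,"grip":-1},{"rx":0,"ry":0,"rz":-1,"tx":1,"ty":-0.3,"tz":0,"grip":-1},{"rx":0,"ry":0,"rz":-1,"tx":1,"ty":-0.3,"tz":0,"grip":-1},{"rx":0,"ry":0,"rz":-1,"tx":1,"ty":-0.3,"tz":0,"grip":-1},{"rx":0,"ry":0,"rz":-1,"tx":1,"ty":-0.3,"tz":0,"grip":-1}]'
```

```text
time_s: 2.13
ee_pos: [0.5526, 0.064, 0.3823]
eef_rot: [-3.136, -0.006, 1.649]
force: [1.4, 0.5, -0.3]
grip_width: 0.0941
```

Run:
```python
from h import *
import pickle
c=ctrl.camera("wrist");pickle.dump(c,open("w2.pkl","wb"));i=c["pixels"]
cv2.imwrite("pics/w2.png",np.clip((i/255.)**.6*255,0,255).astype('uint8'))
print(blobs(i,(45,100,20),(80,255,255),20)[0])
```

```text
[([54.76, 2.99], [41, 0, 24, 9, 134]), ([196.62, 37.03], [184, 18, 26, 39, 629]), ([279.86, 202.38], [270, 189, 21, 28, 354])]
```

View pics/w2.png

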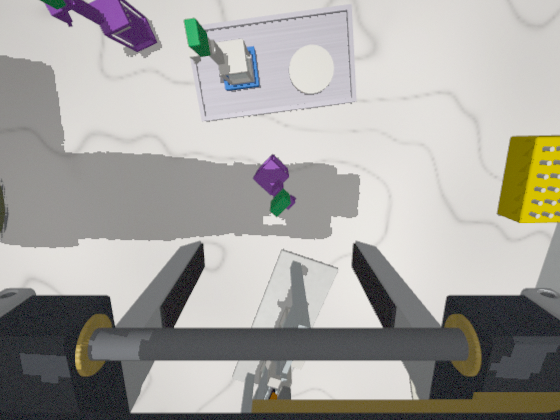

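Run:
```python
from h import *
import pickle
cs=pickle.load(open("cs0.pkl","rb"));S,T=cs["scene"],cs["top"];w=pickle.load(open("w2.pkl","rb"))
p,e=tri([ray(S,352.41,159.73),ray(T,188.97,211.11),ray(w,196.62,37.03)]);print(p,e)
q=[onz(w,x,y,0.005)[:2] for x,y in [(206,120),(355,102),(348,8),(194,26)]]
for i,j in[(0,1),(3,2)]:
    v=q[j]-q[i];print(np.degrees(np.arctan2(v[1],v[0])),np.linalg.norm(v))
# blue dock outline corners
q=[onz(w,x,y,0.02)[:2] for x,y in [(226,90),(259,88)]]
v=q[1]-q[0];print("dock",np.degrees(np.arctan2(v[1],v[0])),np.linalg.norm(v))
i=cv2.resize(w["pixels"][10:130,170:370],None,fx=4,fy=4,interpolation=cv2.INTER_CUBIC)
cv2.imwrite("pics/w2z.png",np.clip((i/255.)**.6*255,0,255).astype('uint8'))
```

```text
[0.47126235 0.20997267 0.17281019] [np.float64(1.5476116980132222), np.float64(1.412547932999979), np.float64(0.2513584850610901)]
11.012065462049753 0.2144916956029252
10.237529635704796 0.20544346784133863
dock 7.6613041577058105 0.04505387610315848
```

View pics/w2z.png

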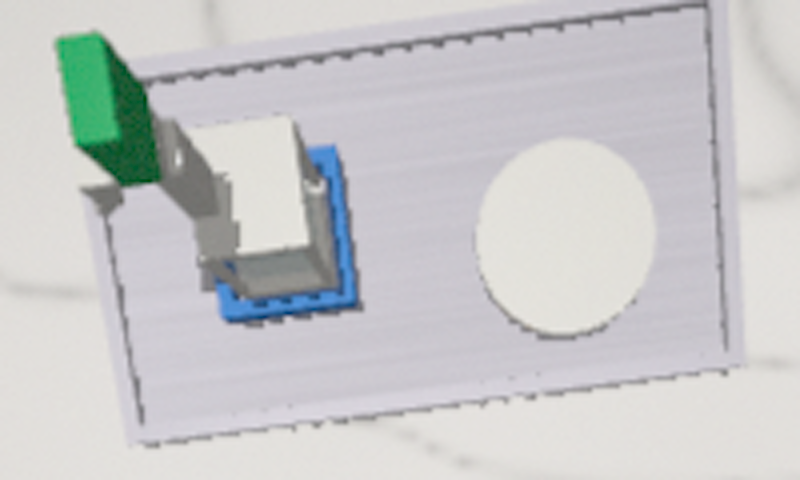

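```bash
cat >> h.py <<'E'
from scipy.spatial.transform import Rotation as Ro
def need(pos,yaw):
    o=ctrl.get_obs(); R=Ro.from_euler("xyz",o["eef_rot"]); Rt=Ro.from_euler("xyz",[np.pi,0,yaw])
    d=R.inv().apply(np.array(pos)-o["ee_pos"])/0.04
    r=np.degrees((R.inv()*Rt).as_rotvec())/4
    print("t",o["time_s"],"pos",o["ee_pos"].round(4),"rpy",o["eef_rot"].round(4),"F",o["force"].round(2),"w",round(o["grip_width"],4))
    print("shift shares",d.round(2),"rot shares",r.round(2)); return d,r
E
python3 - <<'E'
from h import *
need((0.4713,0.21,0.33),np.radians(101))
E
```

```text
t 2.1833 pos [0.5508 0.0697 0.3828] rpy [-3.136  -0.0076  1.659 ] F [-1.1   4.59  0.83] w 0.0941
shift shares [ 3.66 -1.66  1.36] rot shares [-0.07 -0.11 -1.49]
```

```bash
python3 -m pendant '[{"rx":-0.07,"ry":-0.1,"rz":-0.75,"tx":0.8,"ty":-0.4,"tz":0,"grip":-1},{"rx":0,"ry":0,"rz":-0.75,"tx":0.8,"ty":-0.4,"tz":0.3,"grip":-1},{"rx":0,"ry":0,"rz":0,"tx":0.8,"ty":-0.4,"tz":0.3,"grip":-1},{"rx":0,"ry":0,"rz":0,"tx":0.8,"ty":-0.3,"tz":0.3,"grip":-1},{"rx":0,"ry":0,"rz":0,"tx":0.4,"ty":-0.1,"tz":0.3,"grip":-1},{"rx":0,"ry":0,"rz":0,"tx":0,"ty":0,"tz":0,"grip":-1}]'
python3 - <<'E'
from h import *
need((0.4713,0.21,0.2510),np.radians(101))
import pickle
c=ctrl.camera("wrist");pickle.dump(c,open("w3.pkl","wb"));i=c["pixels"]
cv2.imwrite("pics/w3.png",np.clip((i/255.)**.6*255,0,255).astype('uint8'))
print(blobs(i,(45,100,20),(80,255,255),20)[0])
for p in [(0.4713,0.21,0.1728),(0.4713,0.21,0.191)]: print(proj(c,p))
E
```

```text
time_s: 2.68
ee_pos: [0.4595, 0.2078, 0.3332]
eef_rot: [3.141, -0.001, 1.774]
force: [0.3, -0.9, -0.1]
grip_width: 0.0941
t 2.6833 pos [0.4595 0.2078 0.3332] rpy [ 3.1409e+00 -6.0000e-04  1.7740e+00] F [ 0.28 -0.93 -0.14] w 0.0941
shift shares [-0.01  0.3   2.05] rot shares [ 0.01 -0.01  0.16]
[([132.38, 153.47], [113, 140, 40, 30, 838]), ([291.81, 224.97], [286, 207, 13, 36, 444]), ([342.71, 374.48], [330, 360, 27, 33, 610])]
[290.91439888 223.09108405]
[291.8864711  230.43660725]
```

View pics/w3.png

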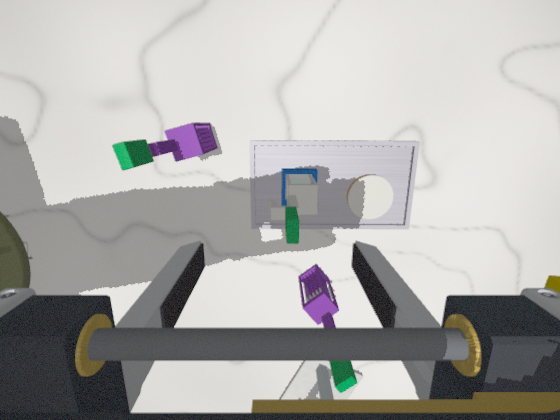

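```bash
python3 -m pendant '[{"rx":0,"ry":0,"rz":0,"tx":-0.03,"ty":0.31,"tz":0.5,"grip":-1},{"rx":0,"ry":0,"rz":0,"tx":0,"ty":0,"tz":0.5,"grip":-1},{"rx":0,"ry":0,"rz":0,"tx":0,"ty":0,"tz":0.4,"grip":-1},{"rx":0,"ry":0,"rz":0,"tx":0,"ty":0,"tz":0.3,"grip":-1},{"rx":0,"ry":0,"rz":0,"tx":0,"ty":0,"tz":0,"grip":-1}]'
python3 - <<'E'
from h import *
need((0.472,0.209,0.2510),1.77)
E
```

```text
time_s: 3.15
ee_pos: [0.4775, 0.2044, 0.2681]
eef_rot: [3.133, -0.0, 1.771]
force: [-0.5, 0.1, 0.2]
grip_width: 0.0942
t 3.15 pos [0.4775 0.2044 0.2681] rpy [ 3.1331e+00 -5.0000e-04  1.7710e+00] F [-0.52  0.07  0.17] w 0.0942
shift shares [ 0.14 -0.11  0.43] rot shares [ 0.12 -0.01  0.01]
```

```bash
python3 -m pendant '[{"rx":0.12,"ry":0,"rz":0,"tx":0.12,"ty":-0.11,"tz":0.25,"grip":-1},{"rx":0,"ry":0,"rz":0,"tx":0,"ty":0,"tz":0.18,"grip":-1},{"rx":0,"ry":0,"rz":0,"tx":0,"ty":0,"tz":0,"grip":-1}]'
python3 - <<'E'
from h import *
need((0.472,0.209,0.2510),1.77)
E
```

```text
time_s: 3.4
ee_pos: [0.4737, 0.2068, 0.2516]
eef_rot: [3.14, -0.001, 1.768]
force: [0.4, -0.6, -1.0]
grip_width: 0.0937
t 3.4 pos [0.4737 0.2068 0.2516] rpy [ 3.140e+00 -6.000e-04  1.768e+00] F [ 0.42 -0.55 -0.98] w 0.0937
shift shares [ 0.06 -0.03  0.01] rot shares [ 0.02 -0.01 -0.03]
```

```bash
python3 -m pendant '[{"rx":0,"ry":0,"rz":0,"tx":0.05,"ty":-0.03,"tz":0,"grip":-1},{"rx":0,"ry":0,"rz":0,"tx":0,"ty":0,"tz":0,"grip":1},{"rx":0,"ry":0,"rz":0,"tx":0,"ty":0,"tz":0,"grip":1},{"rx":0,"ry":0,"rz":0,"tx":0,"ty":0,"tz":0,"grip":1},{"rx":0,"ry":0,"rz":0,"tx":0,"ty":0,"tz":0,"grip":1},{"rx":0,"ry":0,"rz":0,"tx":0,"ty":0,"tz":0,"grip":1},{"rx":0,"ry":0,"rz":0,"tx":0,"ty":0,"tz":0,"grip":1},{"rx":0,"ry":0,"rz":0,"tx":0,"ty":0,"tz":0,"grip":1}]' 30
python3 - <<'E'
from h import *
need((0.472,0.209,0.2510),1.77)
E
```

```text
time_s: 4.07
ee_pos: [0.4727, 0.2088, 0.2542]
eef_rot: [3.136, -0.001, 1.768]
force: [0.2, -0.4, 0.4]
grip_width: 0.0504
t 4.0667 pos [0.4727 0.2088 0.2542] rpy [ 3.1361e+00 -1.1000e-03  1.7684e+00] F [ 0.24 -0.37  0.43] w 0.0504
shift shares [ 0.01 -0.02  0.08] rot shares [ 0.08 -0.02 -0.02]
```

```bash
python3 -m pendant '[{"rx":0.05,"ry":0,"rz":0,"tx":0,"ty":-0.02,"tz":0.06,"grip":1},{"rx":0,"ry":0,"rz":0,"tx":0,"ty":0,"tz":0,"grip":1},{"rx":0,"ry":0,"rz":0,"tx":0,"ty":0,"tz":0,"grip":1},{"rx":0,"ry":0,"rz":0,"tx":0,"ty":0,"tz":0,"grip":1},{"rx":0,"ry":0,"rz":0,"tx":0,"ty":0,"tz":0,"grip":1},{"rx":0,"ry":0,"rz":0,"tx":0,"ty":0,"tz":0,"grip":1},{"rx":0,"ry":0,"rz":0,"tx":0,"ty":0,"tz":0,"grip":1},{"rx":0,"ry":0,"rz":0,"tx":0,"ty":0,"tz":0,"grip":1}]' 30
python3 - <<'E'
from h import *
need((0.472,0.209,0.2510),1.77)
c=ctrl.camera("wrist");i=c["pixels"]
cv2.imwrite("pics/w4.png",np.clip((i/255.)**.6*255,0,255).astype('uint8'))
E
```

```text
time_s: 4.73
ee_pos: [0.4717, 0.2086, 0.2513]
eef_rot: [3.141, -0.001, 1.768]
force: [0.3, 0.0, 0.7]
grip_width: 0.0094
t 4.7333 pos [0.4717 0.2086 0.2513] rpy [ 3.1406e+00 -1.0000e-03  1.7684e+00] F [0.33 0.02 0.66] w 0.0094
shift shares [0.01 0.01 0.01] rot shares [ 0.01 -0.01 -0.02]
```

View pics/w4.png

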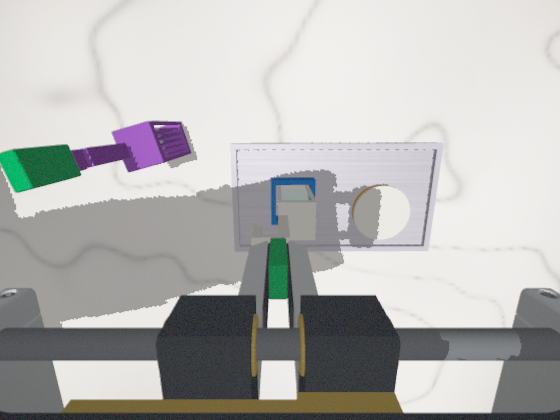

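```bash
python3 -m pendant '[{"rx":0,"ry":0,"rz":0,"tx":0,"ty":0,"tz":-0.2,"grip":1},{"rx":0,"ry":0,"rz":0,"tx":0,"ty":0,"tz":-0.4,"grip":1},{"rx":0,"ry":0,"rz":0,"tx":0,"ty":0,"tz":-0.4,"grip":1},{"rx":0,"ry":0,"rz":0,"tx":0,"ty":0,"tz":-0.4,"grip":1},{"rx":0,"ry":0,"rz":0,"tx":0,"ty":0,"tz":-0.5,"grip":1},{"rx":0,"ry":0,"rz":0,"tx":0,"ty":0,"tz":-0.5,"grip":1},{"rx":0,"ry":0,"rz":0,"tx":0,"ty":0,"tz":-0.4,"grip":1},{"rx":0,"ry":0,"rz":0,"tx":0,"ty":0,"tz":0,"grip":1}]'
python3 - <<'E'
from h import *
need((0.472,0.209,0.36),1.77)
E
```

```text
time_s: 5.45
ee_pos: [0.4706, 0.2081, 0.3698]
eef_rot: [-3.138, -0.0, 1.768]
force: [0.2, -0.6, -1.6]
grip_width: 0.0099
t 5.45 pos [0.4706 0.2081 0.3698] rpy [-3.1377e+00 -2.0000e-04  1.7683e+00] F [ 0.19 -0.63 -1.62] w 0.0099
shift shares [0.02 0.04 0.24] rot shares [-0.06 -0.   -0.02]
```

Run:
```python
from h import *
import pickle
cs=pickle.load(open("cs0.pkl","rb"));S,T=cs["scene"],cs["top"];w=pickle.load(open("w1.pkl","rb"))
i=cv2.resize(w["pixels"][30:220,220:350],None,fx=3.1*1.3,fy=3.1*1.3,interpolation=cv2.INTER_CUBIC)[:600*2]
i=cv2.resize(w["pixels"][30:220,220:350],None,fx=3.1,fy=3.1,interpolation=cv2.INTER_CUBIC)
cv2.imwrite("pics/w1z.png",np.clip((i/255.)**.6*255,0,255).astype('uint8'))
for n,a,b,k in [("humpL",(214.08,277.58),(368.5,170.5),(278.07,110.32)),("humpR",(195.35,282.94),(383.35,174.54),(286.56,146.55))]:
    p,e=tri([ray(S,*a),ray(T,*b),ray(w,*k)]);print(n,p.round(4),np.round(e,1)); 
    for z in (.180,.185,.19):print(onz(w,*k,z))
```

```text
humpL [ 0.5634 -0.1704  0.1844] [1.5 1.3 0.8]
[ 0.56425784 -0.17032156  0.18      ]
[ 0.56417145 -0.17050671  0.185     ]
[ 0.56408505 -0.17069187  0.19      ]
humpR [ 0.555  -0.2014  0.1848] [1.4 1.2 0.6]
[ 0.55557379 -0.20172102  0.18      ]
[ 0.5556392 -0.2013573  0.185    ]
[ 0.5557046  -0.20099358  0.19      ]
```

View pics/w1z.png

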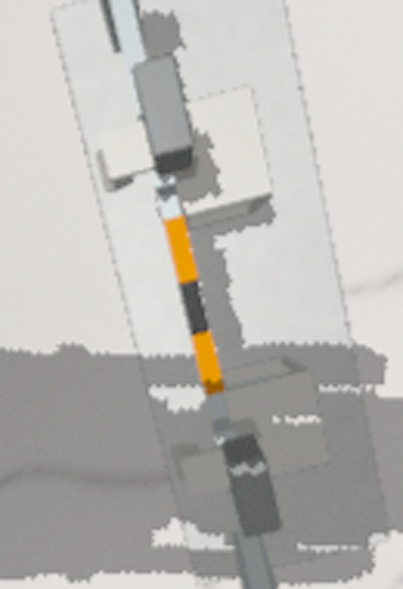

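Run:
```python
from h import *
import pickle
cs=pickle.load(open("cs0.pkl","rb"));S,T=cs["scene"],cs["top"];w=pickle.load(open("w1.pkl","rb"))
L=onz(w,272.9,63.5,.231);R=onz(w,302.3,190.6,.231);print(L,R,np.linalg.norm(L-R))
v=(L-R);yaw=np.arctan2(-v[0],v[1]);print(np.degrees(yaw))
ex=np.array([np.cos(yaw),np.sin(yaw)]);ey=np.array([-ex[1],ex[0]])
seat=((L+R)/2)[:2]-.006*ex;print("seat",seat)
for z in(.18,.185,.19):
  n=onz(w,282.3,129,z)[:2]
  a=[onz(w,220+x/3.1,30+y/3.1,z)[:2] for x,y in[(176,216),(213,392)]]
  print(z,n,"x,y in rail",(n-seat)@ex,(n-seat)@ey, ((a[0]+a[1])/2-seat)@ey,np.linalg.norm(a[0]-a[1]))
# rail ends top
for x,y in [(120,5),(258,580)]: print(onz(w,220+x/3.1,30+y/3.1,.175))
# length of saddle in top/scene zoom: ends
for A,B in [(((275,205),(370,175)),None)]:
  pass
```

```text
[ 0.57553072 -0.14312549  0.231     ] [ 0.55063879 -0.23374836  0.231     ] 0.09397932184757063
-15.358988248397894
seat [ 0.55729904 -0.18684773]
0.18 [ 0.55973183 -0.18620107] x,y in rail 0.002174620767398773 0.0012679223829585424 0.0013451144240251764 0.05075956754623048
0.185 [ 0.55972455 -0.18610865] x,y in rail 0.00214312315896099 0.0013551164760840489 0.0014309591693294568 0.04987226995790532
0.19 [ 0.55971727 -0.18601623] x,y in rail 0.0021116255505233073 0.0014423105692096116 0.0015168039146337077 0.04898497236958013
[ 0.58110891 -0.10668591  0.175     ]
[ 0.53670829 -0.27054782  0.175     ]
```

Run:
```python
from h import *
import pickle
c=ctrl.camera("wrist");i=c["pixels"];pickle.dump(c,open("w5.pkl","wb"))
cv2.imwrite("pics/w5.png",np.clip((cv2.resize(i[190:330,180:380],None,fx=4,fy=4,interpolation=cv2.INTER_CUBIC)/255.)**.6*255,0,255).astype('uint8'))
o=ctrl.get_obs();R=Ro.from_euler("xyz",o["eef_rot"])
for d in [(0,0,.078),(0,0,.060),(.01,0,.06),(-.01,0,.06),(.01,0,.1),(-.006,0,.110)]:
    print(d,proj(c,o["ee_pos"]+R.apply(d)))
print(blobs(i,(45,100,20),(80,255,255),20)[0])
```

```text
(0, 0, 0.078) [275.59443003 266.37460359]
(0, 0, 0.06) [275.39287559 281.8595031 ]
(0.01, 0, 0.06) [275.34405392 264.39478997]
(-0.01, 0, 0.06) [275.4400462  298.73359426]
(0.01, 0, 0.1) [275.75939238 236.65897205]
(-0.006, 0, 0.11) [275.88808085 253.35552472]
[([139.63, 148.08], [123, 137, 34, 25, 612]), ([277.7, 268.93], [268, 238, 21, 61, 1169])]
```

View pics/w5.png

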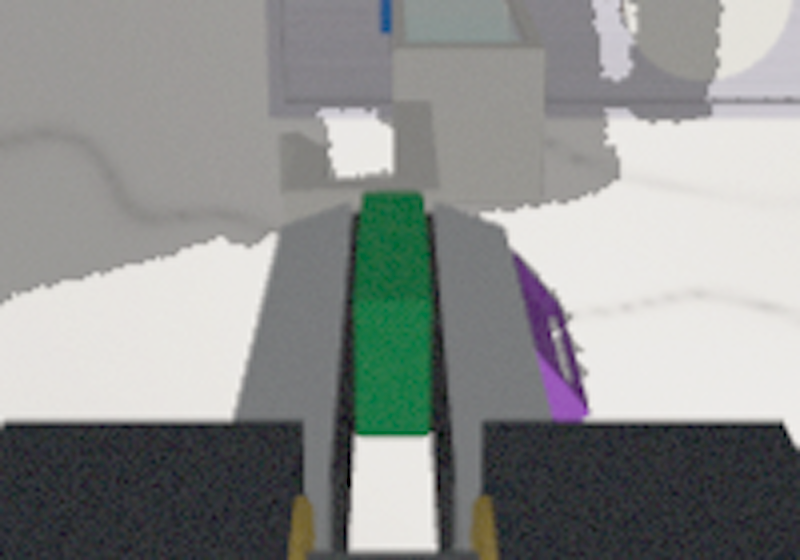

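```bash
python3 -m pendant '[{"rx":0,"ry":0,"rz":0,"tx":0,"ty":0,"tz":-0.3,"grip":1},{"rx":0,"ry":0,"rz":0,"tx":-0.1,"ty":0,"tz":-0.5,"grip":1},{"rx":0,"ry":0,"rz":0.2,"tx":-0.2,"ty":0.2,"tz":-0.5,"grip":1},{"rx":0,"ry":0,"rz":0.3,"tx":-0.3,"ty":0.4,"tz":-0.4,"grip":1},{"rx":0,"ry":0,"rz":0.4,"tx":-0.4,"ty":0.5,"tz":-0.3,"grip":1},{"rx":0,"ry":0,"rz":0.4,"tx":-0.5,"ty":0.5,"tz":-0.2,"grip":1},{"rx":0,"ry":0,"rz":0.4,"tx":-0.6,"ty":0.5,"tz":0,"grip":1},{"rx":0,"ry":0,"rz":0.4,"tx":-0.6,"ty":0.5,"tz":0,"grip":1}]'
python3 - <<'E'
from h import *
need((0.651,-.211,0.46),1.307)
E
```

```text
time_s: 6.17
ee_pos: [0.5891, 0.1155, 0.4497]
eef_rot: [-3.124, 0.003, 1.624]
force: [0.1, 0.2, -1.4]
grip_width: 0.0097
t 6.1667 pos [0.5891 0.1155 0.4497] rpy [-3.1242e+00  3.0000e-03  1.6241e+00] F [ 0.11  0.24 -1.39] w 0.0097
shift shares [-8.23  1.11 -0.25] rot shares [-0.24  0.08  4.54]
```

```bash
python3 -m pendant '[{"rx":-0.24,"ry":0.08,"rz":0.5,"tx":-0.7,"ty":0.25,"tz":-0.1,"grip":1},{"rx":0,"ry":0,"rz":0.5,"tx":-0.75,"ty":0.2,"tz":-0.1,"grip":1},{"rx":0,"ry":0,"rz":0.5,"tx":-0.75,"ty":0.2,"tz":0,"grip":1},{"rx":0,"ry":0,"rz":0.5,"tx":-0.75,"ty":0.2,"tz":0,"grip":1},{"rx":0,"ry":0,"rz":0.5,"tx":-0.75,"ty":0.2,"tz":0,"grip":1},{"rx":0,"ry":0,"rz":0.5,"tx":-0.7,"ty":0.2,"tz":0,"grip":1},{"rx":0,"ry":0,"rz":0.5,"tx":-0.6,"ty":0.2,"tz":0,"grip":1},{"rx":0,"ry":0,"rz":0.4,"tx":-0.5,"ty":0.2,"tz":0,"grip":1}]'
python3 - <<'E'
from h import *
need((0.651,-.211,0.46),1.307)
E
```

```text
time_s: 6.83
ee_pos: [0.6457, -0.1199, 0.4407]
eef_rot: [-3.121, 0.001, 1.338]
force: [0.9, 0.8, -2.4]
grip_width: 0.0098
t 6.8333 pos [ 0.6457 -0.1199  0.4407] rpy [-3.1209e+00  7.0000e-04  1.3383e+00] F [ 0.93  0.81 -2.4 ] w 0.0098
shift shares [-2.19  0.64 -0.49] rot shares [-0.3   0.02  0.45]
```

```bash
python3 -m pendant '[{"rx":-0.3,"ry":0,"rz":0.3,"tx":-0.6,"ty":0.15,"tz":0.1,"grip":1},{"rx":0,"ry":0,"rz":0.15,"tx":-0.5,"ty":0.15,"tz":0.3,"grip":1},{"rx":0,"ry":0,"rz":0,"tx":-0.4,"ty":0.15,"tz":0.5,"grip":1},{"rx":0,"ry":0,"rz":0,"tx":-0.2,"ty":0.1,"tz":0.4,"grip":1},{"rx":0,"ry":0,"rz":0,"tx":-0.1,"ty":0,"tz":0.3,"grip":1},{"rx":0,"ry":0,"rz":0,"tx":0,"ty":0,"tz":0,"grip":1},{"rx":0,"ry":0,"rz":0,"tx":0,"ty":0,"tz":0,"grip":1}]'
python3 - <<'E'
from h import *
need((0.651,-.211,0.36),1.307)
E
```

```text
time_s: 7.42
ee_pos: [0.6482, -0.2052, 0.3607]
eef_rot: [-3.127, 0.001, 1.296]
force: [-0.8, 0.1, -1.4]
grip_width: 0.0101
t 7.4167 pos [ 0.6482 -0.2052  0.3607] rpy [-3.1268e+00  6.0000e-04  1.2964e+00] F [-0.81  0.05 -1.37] w 0.0101
shift shares [-0.12  0.11  0.02] rot shares [-0.21  0.01 -0.15]
```

```bash
python3 -m pendant '[{"rx":-0.21,"ry":0,"rz":-0.15,"tx":-0.1,"ty":0.1,"tz":0.02,"grip":1},{"rx":0,"ry":0,"rz":0,"tx":0,"ty":0,"tz":0,"grip":1},{"rx":0,"ry":0,"rz":0,"tx":0,"ty":0,"tz":0,"grip":1}]'
python3 - <<'E'
from h import *
import pickle
need((0.651,-.211,0.36),1.307)
g=lambda b:np.clip((b/255.)**.6*255,0,255).astype('uint8')
cs={}
for n in("scene","top","wrist"):
    cs[n]=ctrl.camera(n)
pickle.dump(cs,open("cs1.pkl","wb"))
cv2.imwrite("pics/s2.png",g(cv2.resize(cs["scene"]["pixels"][180:380,100:340],None,fx=3.3,fy=3,interpolation=cv2.INTER_CUBIC)))
cv2.imwrite("pics/w6.png",g(cs["wrist"]["pixels"]))
E
```

```text
time_s: 7.67
ee_pos: [0.6516, -0.2094, 0.3601]
eef_rot: [3.14, 0.0, 1.309]
force: [-0.3, 0.0, -2.1]
grip_width: 0.0097
t 7.6667 pos [ 0.6516 -0.2094  0.3601] rpy [3.1404e+00 3.0000e-04 1.3093e+00] F [-0.27  0.01 -2.13] w 0.0097
shift shares [-0.04 -0.01  0.  ] rot shares [0.02 0.   0.03]
```

View pics/s2.png

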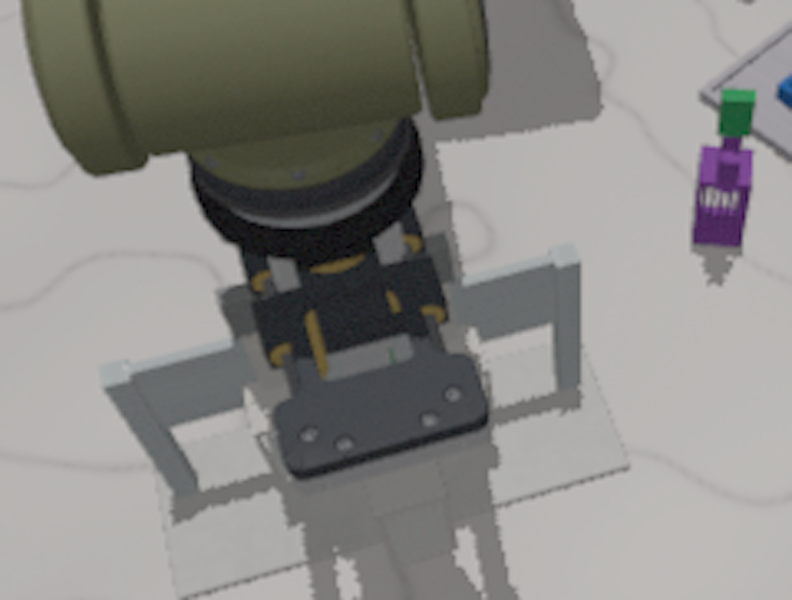

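View pics/w6.png

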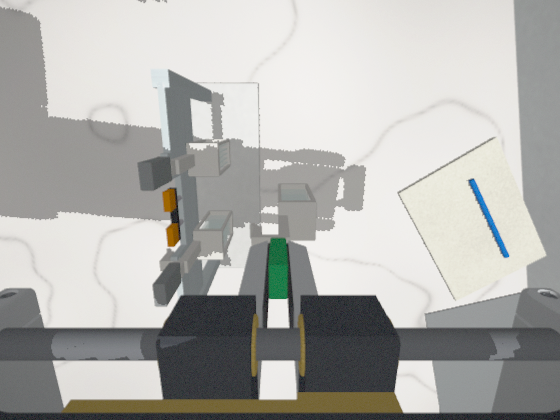

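Run:
```python
from h import *
import pickle
cs=pickle.load(open("cs1.pkl","rb"));w6=cs["wrist"];w1=pickle.load(open("w1.pkl","rb"))
i=w6["pixels"]
g=lambda b:np.clip((b/255.)**.6*255,0,255).astype('uint8')
cv2.imwrite("pics/w6z.png",g(cv2.resize(i[60:310,130:240],None,fx=5,fy=5,interpolation=cv2.INTER_CUBIC)[400:1000]))
cv2.imwrite("pics/w6y.png",g(cv2.resize(i[60:310,130:240],None,fx=2.4,fy=2.4,interpolation=cv2.INTER_CUBIC)))
b=[x for x in blobs(i,(8,150,40),(20,255,255),30)[0] if x[0][1]<300];print(b)
```

```text
[([168.99, 200.04], [163, 189, 13, 23, 261]), ([172.42, 234.29], [166, 223, 13, 24, 238])]
```

View pics/w6z.png

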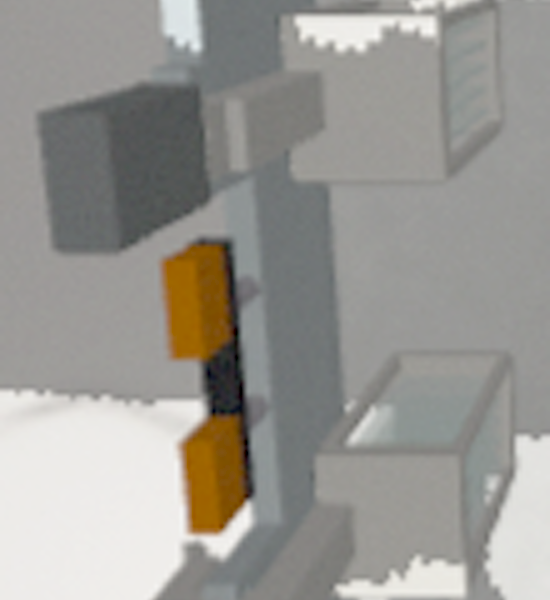

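Run:
```python
from h import *
import pickle
cs=pickle.load(open("cs1.pkl","rb"));w6=cs["wrist"];w1=pickle.load(open("w1.pkl","rb"))
for n,a,b in [("hL",(278.07,110.32),(166.8,200.8)),("hR",(286.56,146.55),(170.4,236.2)),("Ltab",(272.9,63.5),(145.8,176))]:
    p,e=tri([ray(w1,*a),ray(w6,*b)]);print(n,p.round(4),np.round(e,2))
ey=np.array([.2605,.9655]);ex=np.array([.9655,-.2605])
L=onz(w6,145.8,176,.231)
for z in(.184,.187,.19):
    q=[onz(w6,*b,z)[:2] for b in[(166.8,200.8),(170.4,236.2)]];m=(q[0]+q[1])/2;d=q[0]-q[1];print(z,m.round(4),np.linalg.norm(d),np.degrees(np.arctan2(-d[0],d[1])),"rel L",(m-L[:2])@ex,(m-L[:2])@ey)
```

```text
hL [ 0.564  -0.1702  0.1848] [0.34 0.34]
hR [ 0.5556 -0.2013  0.1853] [0.01 0.01]
Ltab [ 0.5755 -0.1428  0.2302] [0.18 0.18]
0.184 [ 0.5593 -0.1858] 0.032811632734711396 -15.095673206315338 rel L -0.004676440419609778 -0.04602286611803512
0.187 [ 0.5606 -0.1852] 0.03242999243186501 -15.095673206315233 rel L -0.0035582332896932174 -0.0450747428839672
0.19 [ 0.562  -0.1846] 0.03204835212901862 -15.095673206315125 rel L -0.002440026159776666 -0.04412661964989926
```

```bash
python3 - <<'E'
from h import *
need((0.5642,-.1869,0.355),1.307)
E
python3 -m pendant '[{"rx":0,"ry":0,"rz":0,"tx":0,"ty":-0.3,"tz":0,"grip":1},{"rx":0,"ry":0,"rz":0,"tx":0,"ty":-0.4,"tz":0,"grip":1},{"rx":0,"ry":0,"rz":0,"tx":0,"ty":-0.4,"tz":0,"grip":1},{"rx":0,"ry":0,"rz":0,"tx":0,"ty":-0.3,"tz":0,"grip":1},{"rx":0,"ry":0,"rz":0,"tx":0,"ty":-0.2,"tz":0,"grip":1},{"rx":0,"ry":0,"rz":0,"tx":0,"ty":-0.1,"tz":0,"grip":1},{"rx":0,"ry":0,"rz":0,"tx":0,"ty":0,"tz":0,"grip":1}]'
python3 - <<'E'
from h import *
need((0.5642,-.1869,0.355),1.307)
E
```

```text
t 7.8167 pos [ 0.6515 -0.2094  0.3602] rpy [3.1404e+00 5.0000e-04 1.3091e+00] F [ 0.7  -0.37 -3.11] w 0.01
shift shares [-0.02 -2.25  0.13] rot shares [0.02 0.01 0.03]
time_s: 8.4
ee_pos: [0.5833, -0.1895, 0.3624]
eef_rot: [3.136, 0.001, 1.311]
force: [0.2, 0.1, -2.5]
grip_width: 0.0098
t 8.4 pos [ 0.5833 -0.1895  0.3624] rpy [3.1364e+00 7.0000e-04 1.3109e+00] F [ 0.2   0.05 -2.52] w 0.0098
shift shares [-0.06 -0.48  0.18] rot shares [0.07 0.01 0.06]
```

```bash
python3 -m pendant '[{"rx":0.07,"ry":0.01,"rz":0.06,"tx":-0.04,"ty":-0.25,"tz":0.1,"grip":1},{"rx":0,"ry":0,"rz":0,"tx":0,"ty":-0.2,"tz":0.05,"grip":1},{"rx":0,"ry":0,"rz":0,"tx":0,"ty":-0.03,"tz":0,"grip":1},{"rx":0,"ry":0,"rz":0,"tx":0,"ty":0,"tz":0,"grip":1}]'
python3 - <<'E'
from h import *
import pickle
need((0.5642,-.1869,0.355),1.307)
g=lambda b:np.clip((b/255.)**.6*255,0,255).astype('uint8')
cs={}
for n in("scene","top","wrist"):
    cs[n]=ctrl.camera(n)
pickle.dump(cs,open("cs2.pkl","wb"))
cv2.imwrite("pics/t3.png",g(cv2.resize(cs["top"]["pixels"][120:240,290:450],None,fx=5,fy=5,interpolation=cv2.INTER_CUBIC)))
cv2.imwrite("pics/s3.png",g(cv2.resize(cs["scene"]["pixels"][180:380,100:340],None,fx=3.3,fy=3,interpolation=cv2.INTER_CUBIC)))
cv2.imwrite("pics/w7.png",g(cs["wrist"]["pixels"]))
E
```

```text
time_s: 8.73
ee_pos: [0.5651, -0.1859, 0.3573]
eef_rot: [3.139, 0.0, 1.307]
force: [0.8, 0.5, -1.3]
grip_width: 0.0095
t 8.7333 pos [ 0.5651 -0.1859  0.3573] rpy [3.139e+00 2.000e-04 1.307e+00] F [ 0.77  0.47 -1.3 ] w 0.0095
shift shares [-0.03 -0.02  0.06] rot shares [0.04 0.   0.  ]
```

View pics/w7.png

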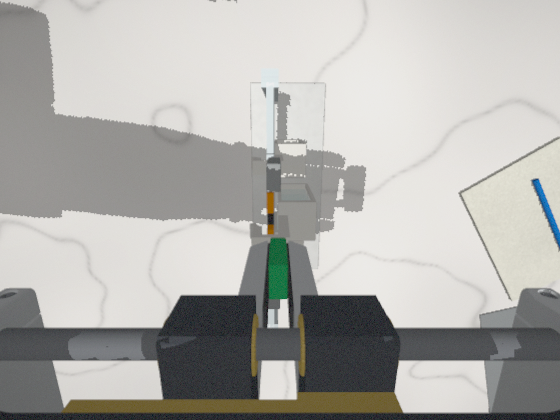

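View pics/t3.png

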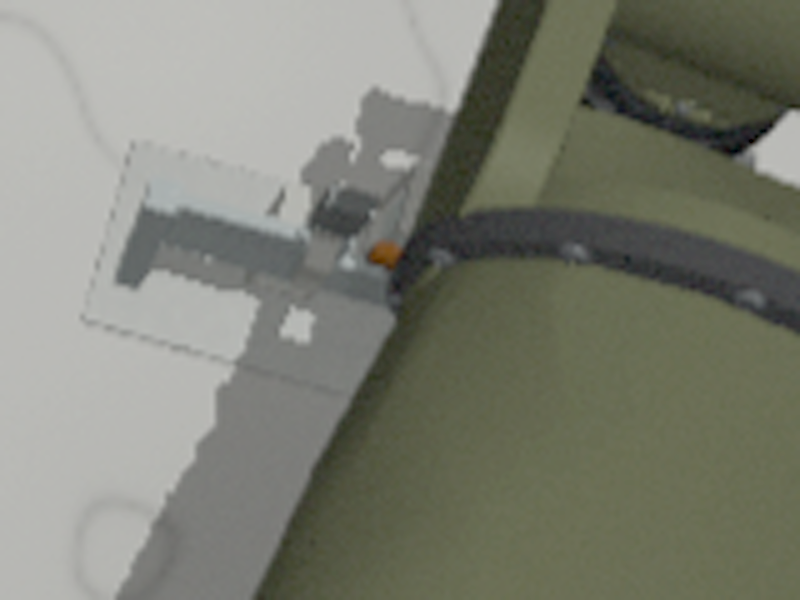

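View pics/s3.png

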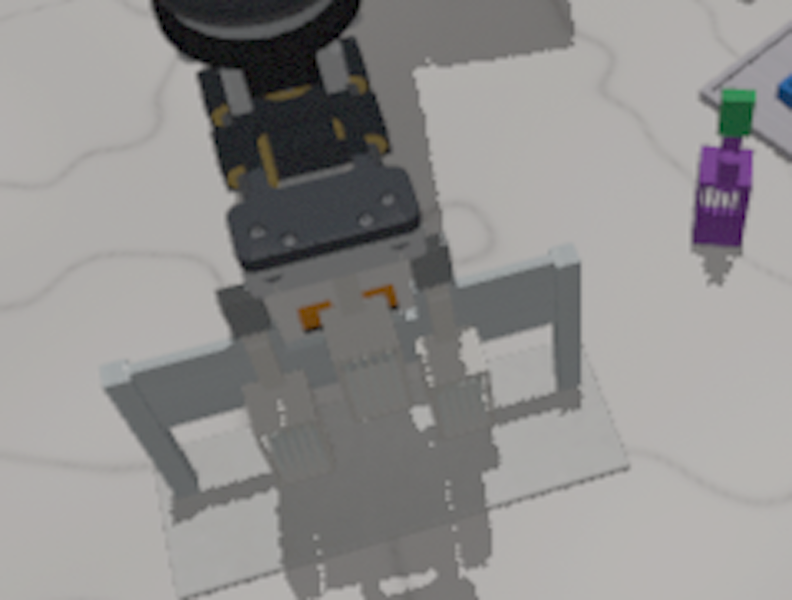

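Run:
```python
from h import *
import pickle
cs=pickle.load(open("cs2.pkl","rb"));w=cs["wrist"];i=w["pixels"]
g=lambda b:np.clip((b/255.)**.6*255,0,255).astype('uint8')
cv2.imwrite("pics/w7z.png",g(cv2.resize(i[130:250,220:340],None,fx=5,fy=5,interpolation=cv2.INTER_CUBIC)))
print([x for x in blobs(i,(8,150,40),(20,255,255),15)[0] if x[0][1]<300])
o=ctrl.get_obs();R=Ro.from_euler("xyz",o["eef_rot"]);P=lambda d:proj(w,o["ee_pos"]+R.apply(d))
for d in [(0.025,-.006,.357-.185),(.0075,-.006,.357-.185),(.025,0.,.357-.185),(0.0,0,.078)]: print(d,P(d))
print(blobs(i,(45,100,20),(80,255,255),20)[0])
# scene check
s=cs["scene"]
print(blobs(s["pixels"],(8,150,60),(20,255,255),5)[0])
```

```text
[([270.01, 202.57], [267, 192, 7, 22, 149]), ([270.53, 228.74], [268, 224, 6, 10, 57])]
(0.025, -0.006, 0.172) [269.39273916 190.95303877]
(0.0075, -0.006, 0.172) [269.55270946 210.7869311 ]
(0.025, 0.0, 0.172) [276.4665988  190.95087868]
(0.0, 0, 0.078) [275.82884565 268.35603133]
[([277.68, 269.0], [268, 238, 21, 62, 1174])]
[([375.56, 246.88], [369, 244, 15, 5, 16]), ([215.57, 277.2], [210, 275, 10, 6, 30]), ([194.32, 284.05], [191, 280, 9, 9, 44]), ([557.67, 313.44], [556, 311, 4, 5, 9])]
```

View pics/w7z.png

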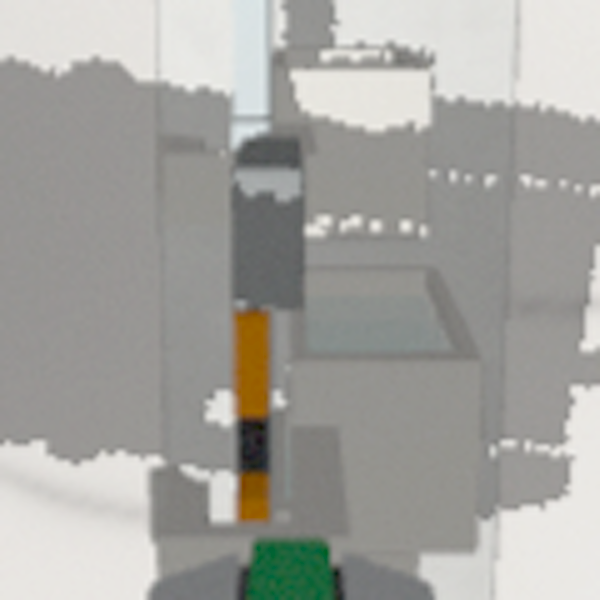

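Run:
```python
from h import *
import pickle
cs=pickle.load(open("cs2.pkl","rb"));w=cs["wrist"]
W=np.array(w["world_from_camera"]);W0=np.array(pickle.load(open("w5.pkl","rb"))["world_from_camera"])
# TCP at image time unknown; use camera->tool const from current
o=ctrl.get_obs();print(o["ee_pos"],o["time_s"])
c=ctrl.camera("wrist");Wc=np.array(c["world_from_camera"]);R=Ro.from_euler("xyz",o["eef_rot"]).as_matrix()
print("cam in tool now",R.T@(Wc[:3,3]-o["ee_pos"]),"img",R.T@(W[:3,3]-o["ee_pos"]))
for z in (.168,.172):
  for zt in(.182,.186): print([ (s,zz,proj(w,o["ee_pos"]+R@np.array([s,-.006,zz])).round(1).tolist()) for s,zz in ((.025,z),(.0075,z),(-.0075,zt))])
ctrl.get_obs()
```

```text
[ 0.56529148 -0.18600889  0.35713839] 8.8833
cam in tool now [ 0.08021321  0.00118526 -0.08168754] img [ 0.08022322  0.00117703 -0.08179479]
[(0.025, 0.168, [269.3, 192.0]), (0.0075, 0.168, [269.4, 212.1]), (-0.0075, 0.182, [270.0, 223.6])]
[(0.025, 0.168, [269.3, 192.0]), (0.0075, 0.168, [269.4, 212.1]), (-0.0075, 0.186, [270.1, 222.2])]
[(0.025, 0.172, [269.4, 191.0]), (0.0075, 0.172, [269.6, 210.8]), (-0.0075, 0.182, [270.0, 223.6])]
[(0.025, 0.172, [269.4, 191.0]), (0.0075, 0.172, [269.6, 210.8]), (-0.0075, 0.186, [270.1, 222.2])]
```

```bash
python3 -m pendant '[{"rx":0.02,"ry":0,"rz":0,"tx":-0.03,"ty":-0.02,"tz":0.15,"grip":1},{"rx":0,"ry":0,"rz":0,"tx":0,"ty":0,"tz":0.2,"grip":1},{"rx":0,"ry":0,"rz":0,"tx":0,"ty":0,"tz":0.15,"grip":1},{"rx":0,"ry":0,"rz":0,"tx":0,"ty":0,"tz":0,"grip":1},{"rx":0,"ry":0,"rz":0,"tx":0,"ty":0,"tz":0,"grip":1}]'
python3 - <<'E'
from h import *
need((0.5642,-.1869,0.315),1.307)
E
```

```text
time_s: 9.35
ee_pos: [0.5647, -0.1872, 0.3339]
eef_rot: [-3.141, 0.0, 1.307]
force: [-0.4, -0.2, -2.0]
grip_width: 0.01
t 9.35 pos [ 0.5647 -0.1872  0.3339] rpy [-3.1411e+00  1.0000e-04  1.3072e+00] F [-0.45 -0.22 -2.04] w 0.01
shift shares [ 0.   -0.01  0.47] rot shares [-0.01  0.    0.  ]
```

```bash
python3 -m pendant '[{"rx":0,"ry":0,"rz":0,"tx":0,"ty":-0.01,"tz":0.1,"grip":1},{"rx":0,"ry":0,"rz":0,"tx":0,"ty":0,"tz":0.12,"grip":1},{"rx":0,"ry":0,"rz":0,"tx":0,"ty":0,"tz":0.12,"grip":1},{"rx":0,"ry":0,"rz":0,"tx":0,"ty":0,"tz":0.08,"grip":1},{"rx":0,"ry":0,"rz":0,"tx":0,"ty":0,"tz":0,"grip":1},{"rx":0,"ry":0,"rz":0,"tx":0,"ty":0,"tz":0,"grip":1}]'
python3 - <<'E'
from h import *
import pickle
need((0.5642,-.1869,0.304),1.307)
c=ctrl.camera("scene");g=lambda b:np.clip((b/255.)**.6*255,0,255).astype('uint8')
cv2.imwrite("pics/s4.png",g(cv2.resize(c["pixels"][250:370,140:270],None,fx=5,fy=5,interpolation=cv2.INTER_CUBIC)))
E
```

```text
time_s: 9.85
ee_pos: [0.5642, -0.1871, 0.315]
eef_rot: [-3.141, 0.0, 1.307]
force: [-0.6, 0.0, -3.3]
grip_width: 0.0101
t 9.85 pos [ 0.5642 -0.1871  0.315 ] rpy [-3.1407  0.      1.3072] F [-0.65  0.02 -3.28] w 0.0101
shift shares [ 0.   -0.    0.28] rot shares [-0.01  0.    0.  ]
```

View pics/s4.png

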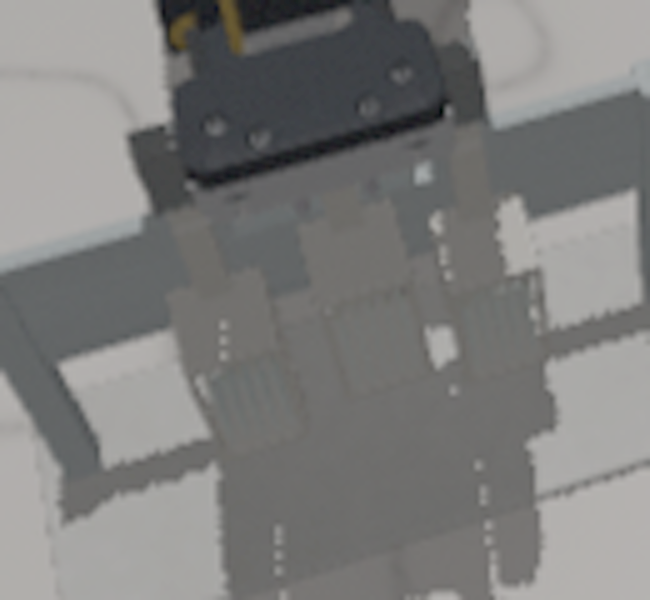

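```bash
python3 -m pendant '[{"rx":0,"ry":0,"rz":0,"tx":0,"ty":0,"tz":0.08,"grip":1},{"rx":0,"ry":0,"rz":0,"tx":0,"ty":0,"tz":0.08,"grip":1},{"rx":0,"ry":0,"rz":0,"tx":0,"ty":0,"tz":0.06,"grip":1},{"rx":0,"ry":0,"rz":0,"tx":0,"ty":0,"tz":0,"grip":1},{"rx":0,"ry":0,"rz":0,"tx":0,"ty":0,"tz":0,"grip":1}]';  python3 -m pendant '[{"rx":0,"ry":0,"rz":0,"tx":0,"ty":0,"tz":0.03,"grip":1},{"rx":0,"ry":0,"rz":0,"tx":0,"ty":0,"tz":0,"grip":1}]'; python3 -m pendant '[{"rx":0,"ry":0,"rz":0,"tx":0,"ty":0,"tz":0,"grip":1},{"rx":0,"ry":0,"rz":0,"tx":0,"ty":0,"tz":0,"grip":1}]'
```

```text
time_s: 10.32
ee_pos: [0.5643, -0.1871, 0.3058]
eef_rot: [3.142, 0.0, 1.307]
force: [0.1, -0.6, -3.2]
grip_width: 0.01
time_s: 10.48
ee_pos: [0.5644, -0.1871, 0.3046]
eef_rot: [3.141, 0.0, 1.307]
force: [0.2, -0.0, -2.0]
grip_width: 0.0098
time_s: 10.65
ee_pos: [0.5644, -0.1871, 0.3047]
eef_rot: [3.141, 0.0, 1.307]
force: [-0.0, 0.3, -2.9]
grip_width: 0.0098
```

```bash
python3 -m pendant '[{"rx":0,"ry":0,"rz":0,"tx":0,"ty":0,"tz":0.03,"grip":1},{"rx":0,"ry":0,"rz":0,"tx":0,"ty":0,"tz":0,"grip":1}]';  python3 -m pendant '[{"rx":0,"ry":0,"rz":0,"tx":0,"ty":0,"tz":0.03,"grip":1},{"rx":0,"ry":0,"rz":0,"tx":0,"ty":0,"tz":0,"grip":1}]'; python3 -m pendant '[{"rx":0,"ry":0,"rz":0,"tx":0,"ty":0,"tz":0.03,"grip":1},{"rx":0,"ry":0,"rz":0,"tx":0,"ty":0,"tz":0,"grip":1}]'
```

```text
time_s: 10.82
ee_pos: [0.5644, -0.1871, 0.3035]
eef_rot: [3.141, 0.0, 1.307]
force: [-0.7, 0.2, -1.9]
grip_width: 0.0101
time_s: 10.98
ee_pos: [0.5644, -0.1871, 0.3022]
eef_rot: [3.141, 0.0, 1.307]
force: [0.2, 0.3, -1.9]
grip_width: 0.0097
time_s: 11.15
ee_pos: [0.5644, -0.1872, 0.3009]
eef_rot: [3.141, 0.0, 1.307]
force: [-0.6, -0.8, -3.2]
grip_width: 0.0094
```

```bash
python3 -m pendant '[{"rx":0,"ry":0,"rz":0,"tx":0,"ty":0,"tz":0.025,"grip":1},{"rx":0,"ry":0,"rz":0,"tx":0,"ty":0,"tz":0,"grip":1}]';  python3 -m pendant '[{"rx":0,"ry":0,"rz":0,"tx":0,"ty":0,"tz":0.025,"grip":1},{"rx":0,"ry":0,"rz":0,"tx":0,"ty":0,"tz":0,"grip":1}]'
```

```text
time_s: 11.32
ee_pos: [0.5644, -0.1871, 0.2997]
eef_rot: [3.141, 0.0, 1.307]
force: [-1.0, -0.6, -2.0]
grip_width: 0.01
time_s: 11.48
ee_pos: [0.5644, -0.1871, 0.2986]
eef_rot: [3.141, 0.0, 1.307]
force: [-0.4, 0.2, -2.3]
grip_width: 0.0094
```

```bash
python3 -m pendant '[{"rx":0,"ry":0,"rz":0,"tx":0,"ty":0,"tz":0.025,"grip":1},{"rx":0,"ry":0,"rz":0,"tx":0,"ty":0,"tz":0,"grip":1}]'
```

```text
time_s: 11.65
ee_pos: [0.5644, -0.1871, 0.2975]
eef_rot: [3.141, 0.0, 1.307]
force: [-0.1, 1.0, -2.8]
grip_width: 0.0096
```

```bash
python3 -m pendant '[{"rx":0,"ry":0,"rz":0,"tx":0,"ty":0,"tz":0.025,"grip":1},{"rx":0,"ry":0,"rz":0,"tx":0,"ty":0,"tz":0,"grip":1}]'
```

```text
time_s: 11.82
ee_pos: [0.5644, -0.1871, 0.2964]
eef_rot: [3.141, 0.0, 1.307]
force: [-0.2, -0.5, -1.5]
grip_width: 0.0098
```

```bash
python3 -m pendant '[{"rx":0,"ry":0,"rz":0,"tx":0,"ty":0,"tz":0.03,"grip":1},{"rx":0,"ry":0,"rz":0,"tx":0,"ty":0,"tz":0,"grip":1}]';python3 -m pendant '[{"rx":0,"ry":0,"rz":0,"tx":0,"ty":0,"tz":0.03,"grip":1},{"rx":0,"ry":0,"rz":0,"tx":0,"ty":0,"tz":0,"grip":1}]'
```

```text
time_s: 11.98
ee_pos: [0.5644, -0.1871, 0.2951]
eef_rot: [3.141, 0.0, 1.307]
force: [0.4, 0.2, -3.0]
grip_width: 0.0098
time_s: 12.15
ee_pos: [0.5644, -0.1872, 0.2937]
eef_rot: [3.141, 0.0, 1.307]
force: [0.1, 0.9, -2.9]
grip_width: 0.0098
```

```bash
python3 -m pendant '[{"rx":0,"ry":0,"rz":0,"tx":0,"ty":0,"tz":0.03,"grip":1},{"rx":0,"ry":0,"rz":0,"tx":0,"ty":0,"tz":0,"grip":1}]'
```

```text
time_s: 12.32
ee_pos: [0.5644, -0.1871, 0.2924]
eef_rot: [3.141, 0.0, 1.307]
force: [0.6, -1.5, -2.6]
grip_width: 0.0096
```

```bash
python3 -m pendant '[{"rx":0,"ry":0,"rz":0,"tx":0,"ty":0,"tz":0.03,"grip":1},{"rx":0,"ry":0,"rz":0,"tx":0,"ty":0,"tz":0,"grip":1}]'
```

```text
time_s: 12.48
ee_pos: [0.5644, -0.1871, 0.291]
eef_rot: [3.141, 0.0, 1.307]
force: [-0.2, 0.6, -2.2]
grip_width: 0.0096
```

```bash
python3 -m pendant '[{"rx":0,"ry":0,"rz":0,"tx":0,"ty":0,"tz":0.025,"grip":1},{"rx":0,"ry":0,"rz":0,"tx":0,"ty":0,"tz":0,"grip":1}]'
```

```text
time_s: 12.65
ee_pos: [0.5644, -0.1872, 0.2899]
eef_rot: [3.141, 0.0, 1.307]
force: [-0.3, -0.2, -2.8]
grip_width: 0.0104
```

```bash
python3 -m pendant '[{"rx":0,"ry":0,"rz":0,"tx":0,"ty":0,"tz":0.025,"grip":1},{"rx":0,"ry":0,"rz":0,"tx":0,"ty":0,"tz":0,"grip":1}]'
```

```text
time_s: 12.82
ee_pos: [0.5644, -0.1872, 0.2888]
eef_rot: [3.141, 0.0, 1.307]
force: [0.8, -0.1, -2.6]
grip_width: 0.0094
```

```bash
python3 -m pendant '[{"rx":0,"ry":0,"rz":0,"tx":0,"ty":0,"tz":0.025,"grip":1},{"rx":0,"ry":0,"rz":0,"tx":0,"ty":0,"tz":0,"grip":1}]'
```

```text
time_s: 12.98
ee_pos: [0.5645, -0.1872, 0.2882]
eef_rot: [3.14, 0.0, 1.307]
force: [-1.9, 1.1, 0.5]
grip_width: 0.0099
```

```bash
python3 -m pendant '[{"rx":0,"ry":0,"rz":0,"tx":0,"ty":0,"tz":0,"grip":1},{"rx":0,"ry":0,"rz":0,"tx":0,"ty":0,"tz":0,"grip":1}]'
```

```text
time_s: 13.15
ee_pos: [0.5645, -0.1871, 0.2885]
eef_rot: [3.14, 0.0, 1.307]
force: [-0.9, 0.0, -1.9]
grip_width: 0.0099
```

```bash
python3 -m pendant '[{"rx":0,"ry":0,"rz":0,"tx":0,"ty":0,"tz":0.018,"grip":1},{"rx":0,"ry":0,"rz":0,"tx":0,"ty":0,"tz":0,"grip":1}]'
```

```text
time_s: 13.32
ee_pos: [0.5645, -0.1872, 0.2881]
eef_rot: [3.14, 0.0, 1.307]
force: [-2.1, 2.1, -0.0]
grip_width: 0.0098
```

Run:
```python
from h import *
need((0.5642,-.1869,0.304),1.307)
print(ctrl.get_obs()["moment"])
```

```text
t 13.3167 pos [ 0.5645 -0.1872  0.2881] rpy [3.1398e+00 4.0000e-04 1.3072e+00] F [-2.09  2.13 -0.03] w 0.0098
shift shares [ 0.   -0.01 -0.4 ] rot shares [0.03 0.01 0.  ]
[0.12098946 0.25933028 0.03033218]
```

```bash
python3 -m pendant '[{"rx":0,"ry":0,"rz":0,"tx":0,"ty":0,"tz":0.02,"grip":1},{"rx":0,"ry":0,"rz":0,"tx":0,"ty":0,"tz":0.02,"grip":1}]'
```

```text
time_s: 13.48
ee_pos: [0.5645, -0.1871, 0.2871]
eef_rot: [3.139, 0.0, 1.307]
force: [-2.8, 1.4, 5.7]
grip_width: 0.01
```

```bash
python3 -m pendant '[{"rx":0,"ry":0,"rz":0,"tx":0,"ty":0,"tz":0.02,"grip":1}]'
```

```text
time_s: 13.57
ee_pos: [0.5644, -0.1872, 0.2867]
eef_rot: [3.139, 0.001, 1.307]
force: [-4.5, 1.6, 6.9]
grip_width: 0.0099
```

Run:
```python
from h import *
need((0.5642,-.1869,0.304),1.307)
print(ctrl.get_obs()["moment"])
```

```text
t 13.5667 pos [ 0.5644 -0.1872  0.2867] rpy [3.1389e+00 5.0000e-04 1.3072e+00] F [-4.53  1.57  6.86] w 0.0099
shift shares [ 0.   -0.01 -0.43] rot shares [0.04 0.01 0.  ]
[0.28392511 0.80479633 0.03270195]
```

```bash
python3 -m pendant '[{"rx":0,"ry":0,"rz":0,"tx":0,"ty":-0.015,"tz":0.008,"grip":1}]'; python3 -c "
from h import *
o=ctrl.get_obs();print(o['force'].round(2),o['moment'].round(3),o['ee_pos'].round(5))"
```

```text
time_s: 13.65
ee_pos: [0.5641, -0.187, 0.287]
eef_rot: [3.137, 0.001, 1.307]
force: [1.4, 0.6, 6.3]
grip_width: 0.0096
[1.39 0.58 6.32] [-0.052 -0.346  0.003] [ 0.56413 -0.18705  0.28705]
```

```bash
python3 -m pendant '[{"rx":0,"ry":0,"rz":0,"tx":0,"ty":-0.015,"tz":0.01,"grip":1}]'; python3 -c "
from h import *
o=ctrl.get_obs();print(o['force'].round(2),o['moment'].round(3),o['ee_pos'].round(5))"
```

```text
time_s: 13.73
ee_pos: [0.5639, -0.187, 0.2874]
eef_rot: [3.135, 0.001, 1.307]
force: [1.0, 0.2, 4.5]
grip_width: 0.0093
[1.05 0.19 4.51] [ 0.04  -0.213  0.077] [ 0.56389 -0.187    0.28739]
```

```bash
python3 -m pendant '[{"rx":0.03,"ry":0,"rz":0,"tx":0,"ty":0,"tz":0.022,"grip":1},{"rx":0.03,"ry":0,"rz":0,"tx":0,"ty":0,"tz":0.016,"grip":1}]'; python3 -c "
from h import *
o=ctrl.get_obs();print(o['force'].round(2),o['moment'].round(3),o['ee_pos'].round(5),o['eef_rot'])"
```

```text
time_s: 13.9
ee_pos: [0.5642, -0.187, 0.287]
eef_rot: [3.137, 0.001, 1.307]
force: [-1.2, 1.2, 6.5]
grip_width: 0.0097
[-1.15  1.2   6.49] [ 0.142  0.36  -0.051] [ 0.56419 -0.18703  0.28699] [3.13687023e+00 8.88782427e-04 1.30728017e+00]
```

```bash
python3 -m pendant '[{"rx":0.01,"ry":0,"rz":0,"tx":0,"ty":0,"tz":0.016,"grip":1},{"rx":0.01,"ry":0,"rz":0,"tx":0,"ty":0,"tz":0.016,"grip":1}]'; python3 -c "
from h import *
o=ctrl.get_obs();print(o['force'].round(2),o['moment'].round(3),o['ee_pos'].round(5),o['eef_rot'])"
```

```text
time_s: 14.07
ee_pos: [0.5643, -0.187, 0.2867]
eef_rot: [3.137, 0.001, 1.307]
force: [-2.8, 1.9, 6.9]
grip_width: 0.01
[-2.79  1.89  6.9 ] [0.222 0.628 0.027] [ 0.56429 -0.18704  0.28669] [3.13744033e+00 1.00933684e-03 1.30732835e+00]
```

```bash
python3 -m pendant '[{"rx":0,"ry":0,"rz":0,"tx":0,"ty":-0.005,"tz":0.014,"grip":1},{"rx":0,"ry":0,"rz":0,"tx":0,"ty":-0.003,"tz":0.014,"grip":1}]'; python3 -c "
from h import *
o=ctrl.get_obs();print(o['force'].round(2),o['moment'].round(3),o['ee_pos'].round(5),o['eef_rot'])"
```

```text
time_s: 14.23
ee_pos: [0.5641, -0.187, 0.2867]
eef_rot: [3.136, 0.001, 1.307]
force: [-2.7, 1.4, 6.8]
grip_width: 0.0098
[-2.73  1.41  6.81] [ 0.253  0.581 -0.017] [ 0.56412 -0.18696  0.28672] [3.13612866e+00 1.19854346e-03 1.30738688e+00]
```

```bash
python3 -m pendant '[{"rx":0.005,"ry":0,"rz":0,"tx":0,"ty":-0.002,"tz":0.015,"grip":1},{"rx":0.005,"ry":0,"rz":0,"tx":0,"ty":-0.002,"tz":0.015,"grip":1}]'; python3 -c "
from h import *
o=ctrl.get_obs();print(o['force'].round(2),o['moment'].round(3),o['ee_pos'].round(5),o['eef_rot'])"
```

```text
time_s: 14.4
ee_pos: [0.5641, -0.187, 0.2867]
eef_rot: [3.136, 0.001, 1.307]
force: [-3.0, 0.3, 7.6]
grip_width: 0.0102
[-3.    0.27  7.56] [0.258 0.652 0.034] [ 0.56408 -0.18696  0.28673] [3.13552451e+00 1.35155089e-03 1.30737060e+00]
```

```bash
python3 -m pendant '[{"rx":0.005,"ry":0,"rz":0,"tx":0,"ty":-0.002,"tz":0.015,"grip":1},{"rx":0.005,"ry":0,"rz":0,"tx":0,"ty":-0.002,"tz":0.015,"grip":1}]'; python3 -c "
from h import *
o=ctrl.get_obs();print(o['force'].round(2),o['moment'].round(3),o['ee_pos'].round(5),o['eef_rot'])"
```

```text
time_s: 14.57
ee_pos: [0.564, -0.1869, 0.2867]
eef_rot: [3.135, 0.002, 1.307]
force: [-2.1, 1.5, 8.2]
grip_width: 0.0099
[-2.07  1.48  8.2 ] [0.252 0.559 0.064] [ 0.56403 -0.18692  0.28672] [3.13495421e+00 1.54082715e-03 1.30739764e+00]
```

```bash
python3 -m pendant '[{"rx":0.005,"ry":0,"rz":0,"tx":0,"ty":-0.002,"tz":0.015,"grip":1},{"rx":0.005,"ry":0,"rz":0,"tx":0,"ty":-0.002,"tz":0.015,"grip":1}]'; python3 -c "
from h import *
o=ctrl.get_obs();print(o['force'].round(2),o['moment'].round(3),o['ee_pos'].round(5),o['eef_rot'])"
```

```text
time_s: 14.73
ee_pos: [0.564, -0.1869, 0.2868]
eef_rot: [3.134, 0.002, 1.307]
force: [-2.3, 1.2, 6.9]
grip_width: 0.0095
[-2.27  1.16  6.94] [ 0.241  0.682 -0.022] [ 0.56398 -0.18689  0.28675] [3.13437566e+00 1.66606875e-03 1.30744353e+00]
```

```bash
python3 -m pendant '[{"rx":0.03,"ry":0,"rz":0,"tx":0,"ty":0,"tz":-0.005,"grip":1},{"rx":0.03,"ry":0.01,"rz":0,"tx":0,"ty":0,"tz":-0.01,"grip":1},{"rx":0.03,"ry":0.01,"rz":0,"tx":0,"ty":0,"tz":0,"grip":1}]'; python3 -c "
from h import *
o=ctrl.get_obs();print(o['force'].round(2),o['moment'].round(3),o['ee_pos'].round(5),o['eef_rot'])"
```

```text
time_s: 14.98
ee_pos: [0.5643, -0.1871, 0.2881]
eef_rot: [3.139, 0.001, 1.307]
force: [1.0, -0.7, 1.7]
grip_width: 0.0101
[ 1.04 -0.73  1.69] [-0.206 -0.244 -0.028] [ 0.56429 -0.18707  0.28812] [3.13882509e+00 6.51624437e-04 1.30744712e+00]
```

```bash
python3 -m pendant '[{"rx":0.03,"ry":0.01,"rz":0,"tx":0,"ty":0,"tz":0,"grip":1},{"rx":0.03,"ry":0,"rz":0,"tx":0,"ty":0,"tz":0.005,"grip":1}]'; python3 -c "
from h import *
o=ctrl.get_obs();print(o['force'].round(2),o['moment'].round(3),o['ee_pos'].round(5),o['eef_rot'])"
```

```text
time_s: 15.15
ee_pos: [0.5646, -0.1872, 0.2878]
eef_rot: [-3.141, -0.0, 1.307]
force: [2.8, -0.0, 1.4]
grip_width: 0.0097
[ 2.81 -0.01  1.43] [-0.106 -0.454 -0.045] [ 0.5646  -0.18722  0.28778] [-3.14083640e+00 -4.15970340e-05  1.30739434e+00]
```

```bash
python3 -m pendant '[{"rx":0,"ry":0,"rz":0,"tx":0,"ty":0,"tz":0,"grip":1},{"rx":0,"ry":0,"rz":0,"tx":0,"ty":0,"tz":-0.005,"grip":1},{"rx":0,"ry":0,"rz":0,"tx":0,"ty":0,"tz":0,"grip":1}]'; python3 -c "
from h import *
o=ctrl.get_obs();print(o['force'].round(2),o['moment'].round(3),o['ee_pos'].round(5),o['eef_rot'])"
```

```text
time_s: 15.4
ee_pos: [0.5647, -0.1872, 0.2878]
eef_rot: [-3.14, -0.0, 1.307]
force: [0.7, 0.2, 1.7]
grip_width: 0.0099
[0.68 0.21 1.75] [-0.119 -0.22   0.009] [ 0.5647  -0.18724  0.28776] [-3.14041184e+00 -1.83879020e-04  1.30735394e+00]
```

```bash
python3 -m pendant '[{"rx":0,"ry":0,"rz":0,"tx":0,"ty":0,"tz":-0.01,"grip":1},{"rx":0,"ry":0,"rz":0,"tx":0,"ty":0,"tz":0,"grip":0.7},{"rx":0,"ry":0,"rz":0,"tx":0,"ty":0,"tz":0,"grip":0.6},{"rx":0,"ry":0,"rz":0,"tx":0,"ty":0,"tz":0,"grip":0.4},{"rx":0,"ry":0,"rz":0,"tx":0,"ty":0,"tz":0,"grip":0.2},{"rx":0,"ry":0,"rz":0,"tx":0,"ty":0,"tz":0,"grip":0.2},{"rx":0,"ry":0,"rz":0,"tx":0,"ty":0,"tz":0,"grip":0.2}]'
python3 - <<'E'
from h import *
o=ctrl.get_obs();print(o['force'].round(2),o['moment'].round(3),o['ee_pos'].round(5),o['eef_rot'])
c=ctrl.camera("wrist");i=c["pixels"];g=lambda b:np.clip((b/255.)**.6*255,0,255).astype('uint8')
cv2.imwrite("pics/w8.png",g(i))
E
```

```text
time_s: 15.98
ee_pos: [0.5642, -0.187, 0.2869]
eef_rot: [-3.137, -0.001, 1.307]
force: [-0.7, 0.6, -0.4]
grip_width: 0.0374
[-0.71  0.59 -0.42] [-0.013 -0.066 -0.025] [ 0.56418 -0.18698  0.28691] [-3.13727598e+00 -5.48453326e-04  1.30744606e+00]
```

View pics/w8.png

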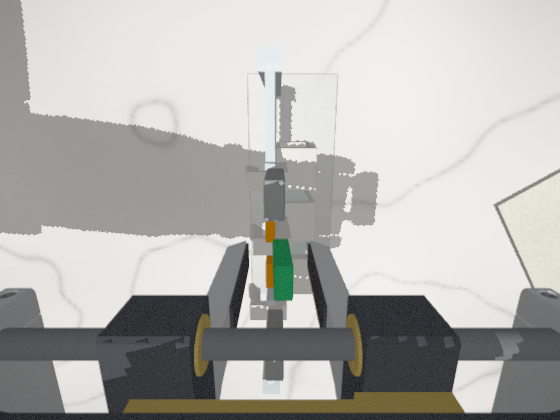

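```bash
python3 -m pendant '[{"rx":0,"ry":0,"rz":0,"tx":0,"ty":0.05,"tz":-0.2,"grip":0},{"rx":0,"ry":0,"rz":0,"tx":0,"ty":0,"tz":-0.4,"grip":0},{"rx":0,"ry":0,"rz":0,"tx":0,"ty":0,"tz":-0.5,"grip":0},{"rx":0,"ry":0,"rz":0,"tx":0,"ty":0,"tz":-0.6,"grip":0},{"rx":0,"ry":0,"rz":0,"tx":0,"ty":0,"tz":-0.8,"grip":0},{"rx":0,"ry":0,"rz":0,"tx":0,"ty":0,"tz":-0.8,"grip":0},{"rx":0,"ry":0,"rz":0,"tx":-0.5,"ty":0,"tz":-0.5,"grip":0},{"rx":0,"ry":0,"rz":0,"tx":-0.8,"ty":0,"tz":0,"grip":0}]';python3 -m pendant '[{"rx":0,"ry":0,"rz":0,"tx":-1,"ty":0,"tz":0,"grip":0},{"rx":0,"ry":0,"rz":0,"tx":-1,"ty":0,"tz":0,"grip":0},{"rx":0,"ry":0,"rz":0,"tx":-0.5,"ty":0,"tz":0,"grip":0},{"rx":0,"ry":0,"rz":0,"tx":0,"ty":0,"tz":0,"grip":0},{"rx":0,"ry":0,"rz":0,"tx":0,"ty":0,"tz":0,"grip":0},{"rx":0,"ry":0,"rz":0,"tx":0,"ty":0,"tz":0,"grip":0}]'
python3 - <<'E'
from h import *
import pickle
g=lambda b:np.clip((b/255.)**.6*255,0,255).astype('uint8')
cs={}
for n in("scene","top","wrist"):
    cs[n]=ctrl.camera(n);i=cs[n]["pixels"];print(n,blobs(i,(45,100,20),(80,255,255))[0],[x[0] for x in blobs(i,(8,150,60),(20,255,255),15)[0]])
pickle.dump(cs,open("cs3.pkl","wb"))
cv2.imwrite("pics/w9.png",g(cs["wrist"]["pixels"]))
cv2.imwrite("pics/s9.png",g(cv2.resize(cs["scene"]["pixels"][235:380,125:305],None,fx=4,fy=4,interpolation=cv2.INTER_CUBIC)))
E
```

```text
time_s: 16.7
ee_pos: [0.5539, -0.2348, 0.4492]
eef_rot: [-3.136, -0.001, 1.313]
force: [0.2, 1.0, 0.8]
grip_width: 0.0472
time_s: 17.2
ee_pos: [0.5253, -0.3386, 0.4552]
eef_rot: [3.141, 0.002, 1.31]
force: [1.0, 0.5, 0.3]
grip_width: 0.0468
scene [([324.7, 120.55], [322, 112, 7, 18, 88]), ([322.78, 217.07], [318, 210, 11, 16, 151]), ([204.44, 276.86], [197, 269, 15, 18, 179])] [[215.11, 277.41], [194.92, 283.5]]
top [([379.82, 166.41], [373, 161, 14, 11, 99]), ([256.12, 174.75], [252, 170, 9, 11, 56]), ([172.1, 275.45], [166, 272, 14, 8, 62])] [[368.82, 170.32], [383.14, 174.36]]
wrist [([278.69, 38.17], [273, 22, 12, 34, 349])] [[270.9, 29.21], [271.39, 64.45], [429.0, 402.33], [155.2, 404.05]]
```

View pics/w9.png

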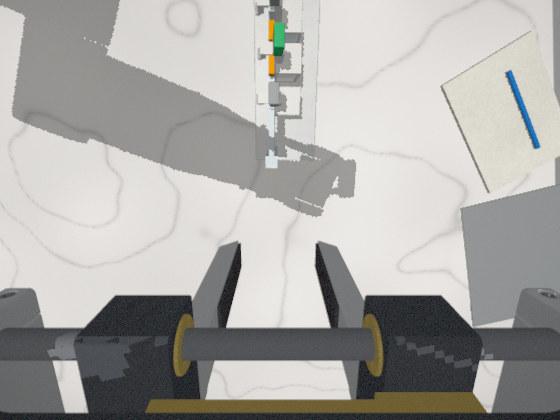

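View pics/s9.png

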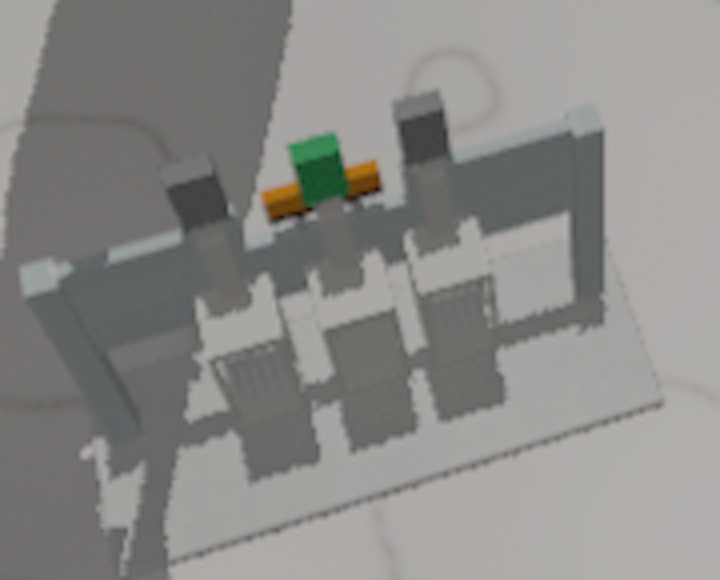

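```bash
python3 -m pendant '[{"rx":0,"ry":0,"rz":0,"tx":0,"ty":0,"tz":0,"grip":0},{"rx":0,"ry":0,"rz":0,"tx":0,"ty":0,"tz":0,"grip":0},{"rx":0,"ry":0,"rz":0,"tx":0,"ty":0,"tz":0,"grip":0},{"rx":0,"ry":0,"rz":0,"tx":0,"ty":0,"tz":0,"grip":0},{"rx":0,"ry":0,"rz":0,"tx":0,"ty":0,"tz":0,"grip":0},{"rx":0,"ry":0,"rz":0,"tx":0,"ty":0,"tz":0,"grip":0},{"rx":0,"ry":0,"rz":0,"tx":0,"ty":0,"tz":0,"grip":0},{"rx":0,"ry":0,"rz":0,"tx":0,"ty":0,"tz":0,"grip":0}]' >/dev/null
python3 - <<'E'
from h import *
import pickle
c0=pickle.load(open("cs0.pkl","rb"))
S=ctrl.camera("scene");T=ctrl.camera("top");w=ctrl.camera("wrist")
b={n:blobs(c["pixels"],(45,100,20),(80,255,255))[0] for n,c in(("s",S),("t",T),("w",w))};print(b)
s=[x[0] for x in b["s"] if x[0][0]<250][0];t=[x[0] for x in b["t"] if x[0][0]>350][0]
p,e=tri([ray(S,*s),ray(T,*t)]);print("grip",p.round(4),np.round(e,1))
seat=np.array([.5580,-.1870,.175]);d=p-seat;print("grip in rail",d@[.9655,-.2605,0],d@[.2605,.9655,0],d[2]-.038)
# change at neighbours: image diff in tab windows, dish
for n,A,B,wins in (("scene",c0["scene"],S,{"L":(222,255,18,24),"R":(164,270,18,24),"dish":(360,222,36,30)}),("top",c0["top"],T,{"L":(350,154,18,18),"R":(394,166,18,18),"dish":(187,160,32,32)})):
    for k,(x,y,ww,h) in wins.items():
        a=cv2.cvtColor(A["pixels"][y:y+h,x:x+ww],cv2.COLOR_BGR2GRAY).astype(np.float32);bb=cv2.cvtColor(B["pixels"][y:y+h,x:x+ww],cv2.COLOR_BGR2GRAY).astype(np.float32)
        print(n,k,cv2.phaseCorrelate(a,bb),np.abs(a-bb).mean())
E
```

```text
{'s': [([324.74, 120.49], [322, 112, 7, 18, 89]), ([322.78, 217.07], [318, 210, 11, 16, 151]), ([204.44, 276.86], [197, 269, 15, 18, 179])], 't': [([379.84, 166.47], [373, 162, 14, 10, 98]), ([256.18, 174.84], [252, 170, 9, 11, 57]), ([172.29, 275.38], [166, 272, 14, 8, 66])], 'w': [([278.78, 42.62], [273, 27, 12, 33, 347])]}
grip [ 0.5663 -0.1874  0.2091] [0.8 0.8]
grip in rail 0.008158814844903732 0.0017539002323733446 -0.003943575125634723
scene L ((-0.062042713309589104, 0.052887079932677494), 1.0347503826574043) 1.912037
scene R ((0.27573284205280935, 0.23524535642369138), 0.5989851741879074) 24.625
scene dish ((-0.00539082394450574, 0.015228361412169988), 1.007083535635913) 2.4592593
top L ((-0.5580515362974587, -0.04742963272465239), 0.9250237036634374) 11.407408
top R ((0.43955461730698175, 0.24011984323387026), 0.7545247887387688) 13.074074
top dish ((0.004716699524323076, 0.015016039542965487), 0.9848246057517827) 10.737305
```

```bash
python3 -c "
from station import ctrl
print(ctrl.get_obs()['time_s'],ctrl.hand_in())"
```

```text
the job is handed in; nothing more can be done
18.1667 None
```

The green-tabbed carrier is hanging on the rail in the saddle notch, and I handed the job in at 18.2 s. No verdict was reported.

**What I did:** I gripped the carrier by its tab and lifted it out of the dock. I brought it to the rail from the +x side, between the neighbours. I then lowered it in roughly 1 mm steps and met no hump on the way down. The first contact came with the hook about 3 mm below rail level, close to the notch floor height I had estimated from the pictures. I pressed it there at about 9–10 N, with about 1.8 mm of travel, for roughly 0.8 s. Then I eased off, let go and backed away.

**Last checks:**
- **Hook position:** about 2 mm to +y of rail_seat and 4 mm below it, worked out from the tab. That matches the notch in the pictures.
- **Stillness:** the tab moved by less than 0.1 px between two pictures about 1 s apart. The gripper is clear of everything.
- **Neighbours and dish:** the dish and the left neighbour showed no shift in the scene view. The top view gave at most 0.6 px (about 1 mm). The right neighbour's result was blurred by a shadow, but it showed no visible move.

**What disagreed:**
- The wrist camera was off by about 1.5 mm along the jaw direction, and I corrected for it.
- The carrier leans about 2 degrees in +x, going by the tab's position.
- A sideways force of up to 5 N showed while pressing. It dropped when I shifted the tool slightly, so I took it for friction. It put the total contact force at about 10.5 N at most.
- I did not feel sideways for the humps to confirm the notch. I relied on the height, the spring travel and the pictures.

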